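Pack a culture-flask transport case and make it ready to carry

ROBOT

A 7-joint arm with a two-finger parallel gripper is mounted at the origin on the work surface. World frame = base frame: x ahead of the robot, y to its left, z up, the work surface at z = 0. Lengths are in m, angles in rad, forces in N, time in s.
With the tool pointing down it reaches from about 0.35 to 0.9 m from the base axis. Payload 7.2 kg.
Tool frame: the origin (TCP) lies midway between the tips of the shut fingers; the grasp point (between the pads) lies 19 mm behind it; z points along the fingers, y is the line along which they close (so a half turn about z gives the same grasp; the last joint's range is limited). The gripper opens to 85 mm and grips with 20 to 120 N. Pads are 22 mm wide; open, the fingers measure 114 mm over their backs; the gripper's body (76 mm by 85 mm) begins 54 mm behind the grasp point. The pads swing forward as they close: fully open they stand 13 mm farther back than shut.
Start: joints at [-1.384, 0.411, -0.013, 1.596, 0.006, 1.134, -0.082], TCP at [0.158, 0.605, 0.231] pointing down, gripper open.
Joint ranges: [-2.95, 2.95], [-0.29, 1.99], [-1.47, 1.44], [0.14, 2.54], [-1.03, 4.17], [0.13, 1.85], [-2.86, 2.86]. Speed limits (rad/s): [2.39, 2.39, 3.01, 3.01, 3.14, 3.14, 3.14].

INTERFACE

Orientations are given as a 3x3 rotation matrix whose columns are the frame's x, y, z axes.
In Python, from workcell import manip gives the robot as it stands.
- The arm moves only by the tool send_rows, never from a script. Its argument "series" is a list of rows, each a list of 7 numbers: the shift along the tool's x, y, z in units of 2.5 cm (1.0 is 2.5 cm), then the turn, a rotation vector about the tool's x, y, z in units of 4 degrees (1.0 is 4 degrees), then the closure, from 0 (fully open) to 1 (shut). A call has 1 to 5 rows; each row shifts and turns the commanded pose from where the row before left it, along the tool's axes as they then stand; what a row does not reach is not made up. A row lasts 1/12 s, in which the tool goes at most 41.7 mm and 7.16 degrees, less where a joint would pass 70% of its speed; a pose out of reach is approached as far as the arm can. A call with a number of a shift or a turn outside -1 to 1 is refused whole. A call with a gripper value outside its range is refused whole. The fingers move at their own pace and stop on an object; "newtons" is the grip in N (left out, the last holds). Time passes only in rows, so rows that do not move let the fingers close. It gives the time, the measured TCP pose, the force, the opening and the grip force at its end, in the units of the state.
- manip.read_state(): the state, without advancing time (a new reading comes with each control period).
- manip.read_camera(name): name is "scene" or "top" or "wrist"; returns the picture (384x512x3 uint8, red, green, blue); there is no depth.
- manip.get_calibration(name): a dict with "mtx" (3x3 intrinsics, pixels), "R" (3x3) and "t" (3): a world point X has camera coordinates R X + t. Camera axes: x right, y down, z forward; pixel columns grow to the right and rows downward; lengths in m; the calibration is good to about 2 mm. A picture is of the moment at which its call begins: read the wrist's pose just before it. get_calibration takes no time and is no camera call; for the wrist camera it gives the pose at the moment of the call.
- manip.job_done(): hands the job in; it is judged then, once.
The state is a dict: "time": time; "joint_pos": joint angles; "joint_vel": joint speeds; "joint_efforts": joint torques, N m; "ee_pos": TCP position; "orientation": TCP orientation; "wrist_force": force on the tool from outside, world axes, zero at the start; "wrist_torque": the same for the moment, N m; "finger_gap": finger opening in m; "gripper_force": force on a finger pad.
Only numpy, scipy, OpenCV 4.12 (cv2) and the standard library are available. Lean on these libraries where they do the work, as an engineer would, in place of code of your own. Each camera call takes 0.05 s, during which the arm holds its last target. There are 200 camera calls.

TASK

Get the transport case ready for the courier: move the spent coolant brick out of the case onto the steel tray, lay the fresh brick in its place, and lay every culture flask on the bench flat in a flask pocket, one to a pocket. Then press the lid shut until both catches snap home, and only after that swing the carry handle up over the lid until it clicks fully upright. Leave everything else on the bench where it is.

Things in the scene. Friction and masses are not known exactly. Their poses are not given: they have to be found in the camera images.
- case: Light grey transport case, fixed; base 176 (x) x 280 (y) x 50 mm high. Origin: centre of its underside; x points from the front (catches, handle at rest) to the hinge, z up. Top: dark foam flush with the rim, with pockets 10 mm deep: four for flasks along the hinge side, a long one for a brick at the front. Handle pivots on its y ends, at case x 0, 30 mm above the bench
- pocket1 (a point): Centre of the floor of a flask pocket, 40 mm above the bench: 98 mm (case x) by 52 mm (case y), 10 mm deep; the four are 68 mm apart along the case's y, at case x +31 mm, so a finger fits between flasks above the foam. Axes as the case's
- pocket2 (a point): As pocket1, the next one in the row (+y)
- pocket3 (a point): As pocket1, the next one in the row (+y)
- pocket4 (a point): As pocket1, the last in the row (+y)
- brick_pocket (a point): Centre of the floor of the brick pocket, 40 mm above the bench: 54 mm (case x) by 160 mm (case y), 10 mm deep; at case x -53 mm, y -44 mm. A small white logger is set in beside it. Axes as the case's
- lid (a joint): Angle of the domed lid (176 x 280 x 22 mm, 0.36 kg) about its hinge along the case's y at case x +88 mm, 50 mm up: 0 shut, 1.6 to 1.75 (stop) open at the start. Below about 1.25 it sinks slowly shut by itself (else it stays) and rests on two sprung catches at about 0.07, not yet shut. 12 to 16 N down on its top 10 to 25 mm in from the middle of the front edge snaps it to 0, where it stays
- lid_edge (a point): Point on the lid's outside face (its top when shut) at the middle of the front edge, 176 mm from the hinge; shut, it is 72 mm above the bench. With the lid open it is the middle of the top edge, on the side away from the robot
- handle (a joint): Angle of the carry handle, a grey metal bail: two flat arms outside the case's y ends and a round cross bar along the case's y. 0: level, in front of the case; 1.571: upright over the lid (stop). A stiff pivot keeps it where it is left; between about 0.8 and 1.2 it climbs over two sprung buttons (5 to 6 N at the bar), then snaps to the stop and stays
- handle_grip (a point): Middle of the handle's cross bar (305 mm long, 14 mm thick, in a black sleeve 17 mm thick), 140 mm from the pivot axis; at the start about 50 mm in front of the case's front wall and 37 to 65 mm above the bench; upright, 170 mm above the bench and 98 mm above the shut lid
- spent_brick: Spent coolant brick, pale blue plastic, 46 mm (x) by 150 mm (y) by 25 mm (z), 0.17 kg, lying in the case's brick pocket at the start. Origin: its centre
- fresh_brick: Fresh coolant brick, just like the spent one, lying on the bench beside the case, on the robot's right. Origin: its centre
- tray: Low steel tray fixed on the bench, 120 mm (x) by 200 mm (y), lip 16 mm high, floor and walls 4 mm thick. Origin: centre of its underside
- flask1: Culture flask lying flat on the bench, clear plastic: 88 mm long (x), 42 mm wide (y), 25 mm thick (z), 0.075 kg. Body 60 mm long with its middle at x -14 mm; white screw cap at +x, 25 mm across, 20 mm long. Origin: centre of the whole. Either end or face may go either way in a pocket. Two to four flasks are present
- flask2: Culture flask like flask1; may be absent
- flask3: Culture flask like flask1; may be absent
- flask4: Culture flask like flask1; may be absent
- dishes: Bystander: stack of two small Petri dishes, 61 mm across, 30 mm high, among the flasks. Origin: centre of its underside
- timer: Bystander: white bench timer, 62 by 62 by 18 mm, among the flasks. Origin: centre of its underside
- tip_box: Bystander: pipette-tip box, 87 by 122 by 67 mm, to the right of the case. Origin: centre of its underside
- jar: Bystander: white plastic jar, 68 mm across, 85 mm high, beyond the flasks on the left. Origin: centre of its underside
- pipette: Bystander: micropipette lying at the front right, 245 mm long, 28 mm thick. Origin: near its middle, on the bench
There are look-alikes about, which are no part of the job. Leave any purple look-alike of the fresh_brick alone. Of the things that look like the tray, the larger one is meant.

How it is judged:
By the outcome, as a careful person would: the job done as asked, in the order asked, and still so for the second after the job is handed in, with the robot touching nothing.
Of flask1, flask2, flask3, flask4 only 2 to 4 are there at a start; the rules pass over those that are not, and their reading is None.
At some moment in a run one of flask1, flask2, flask3, flask4, fresh_brick may be knocked a few centimetres aside while the robot is not near it.
Once in a run the grip may slacken for a moment while it holds something.
It also fails if it takes over 210 s, if anything falls off the work surface, if the arm or the gripper's body presses on something with over 40 N, if the wrist force passes 120 N, or if a joint passes its speed limit or range.

## Working session

There is one attempt and no reset: what is moved stays moved. The work goes in short steps, Python scripts to look and compute and a tool call to move; the robot and the scene stay as the last step left them, time stands still between calls to the robot, and variables do not carry over. Pictures are saved under pics/ and viewed, at most 14 in all, crops included, and the job is handed in when it is done.

Besides the shell and the picture viewer there is one more tool, called after "Emit:" as name(argument=value, ...), one argument or row to a line, values as JSON. send_rows: Moves the arm, as the interface text tells. Shifts and turns lie within -1 to 1; 1 stands for 2.5 cm of shift or 4 degrees of turn. Its arguments: {"type":"object","properties":{"series":{"type":"array"},"newtons":{"type":"number"}},"required":["series"]}

```bash
ls; mkdir -p pics; python3 - <<'E'
from workcell import manip
import cv2,numpy as np
s=manip.read_state(); print({k:np.round(v,3).tolist() for k,v in s.items()})
for n in("scene","top"):
    im=manip.read_camera(n); cv2.imwrite(f"pics/{n}0.png",cv2.cvtColor(im,cv2.COLOR_RGB2BGR))
    c=manip.get_calibration(n); print(n,{k:np.round(v,4).tolist() for k,v in c.items()})
a=cv2.imread("pics/top0.png"); cv2.imwrite("pics/top0b.png",cv2.resize(a,(800,600),interpolation=cv2.INTER_CUBIC))
a=cv2.imread("pics/scene0.png"); cv2.imwrite("pics/scene0b.png",cv2.resize(a,(800,600),interpolation=cv2.INTER_CUBIC))
E
```

```text
pics
{'time': 0.0, 'joint_pos': [-1.384, 0.412, -0.013, 1.597, 0.006, 1.134, -0.082], 'joint_vel': [-0.0, -0.0, 0.001, -0.002, 0.001, -0.0, 0.001], 'joint_efforts': [-0.001, -60.063, 0.682, -29.941, 0.014, 0.011, -0.0], 'ee_pos': [0.157, 0.604, 0.23], 'orientation': [[-0.968, 0.252, -0.0], [0.252, 0.968, -0.002], [-0.0, -0.002, -1.0]], 'wrist_force': [0.507, 0.724, -0.135], 'wrist_torque': [-0.031, 0.058, -0.008], 'gripper_force': 0.0, 'finger_gap': 0.085}
scene {'mtx': [[462.5161, 0.0, 253.5181], [0.0, 462.5161, 196.095], [0.0, 0.0, 1.0]], 'R': [[0.6404, 0.768, -0.0057], [0.6452, -0.542, -0.5385], [-0.4166, 0.3411, -0.8426]], 't': [-0.2758, -0.2888, 2.2621]}
top {'mtx': [[397.9379, 0.0, 250.3039], [0.0, 397.9379, 191.7833], [0.0, 0.0, 1.0]], 'R': [[-0.0126, -0.9998, -0.0149], [-0.9967, 0.0137, -0.0797], [0.0798, 0.0139, -0.9967]], 't': [-0.0202, 0.4836, 1.3995]}
```

View pics/top0b.png

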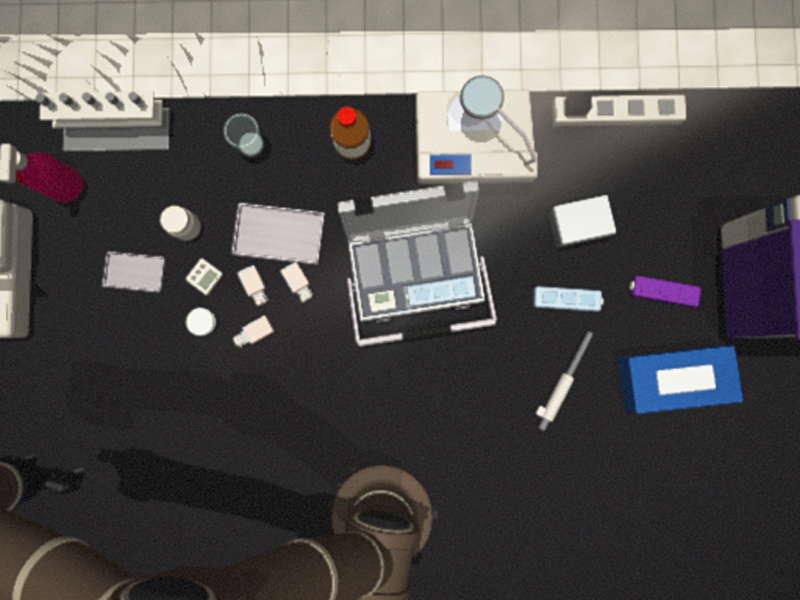

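View pics/scene0b.png

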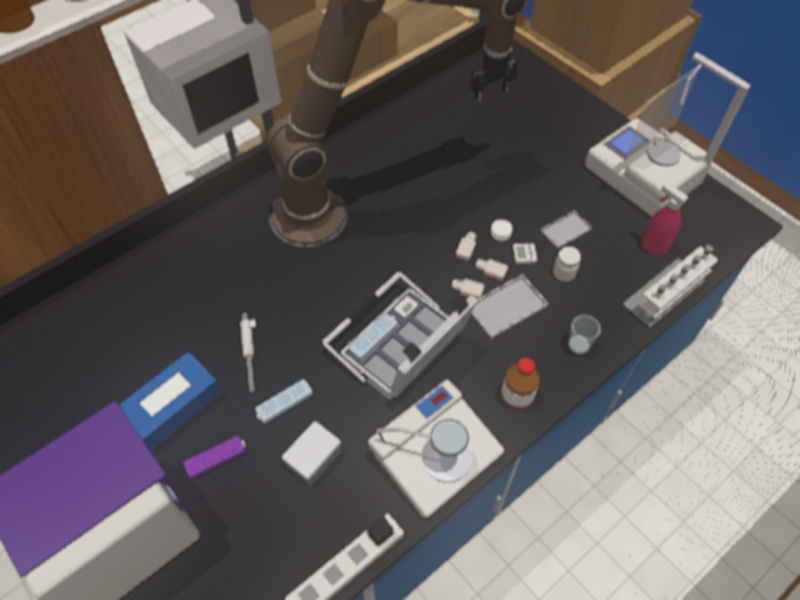

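```bash
cat > h.py <<'E'
from workcell import manip
import cv2,numpy as np
from scipy.spatial.transform import Rotation as Rot
def ray(c,uv,z):
    p=cv2.undistortPoints(np.float64(uv).reshape(-1,1,2),c["mtx"],None).reshape(-1,2)
    d=np.c_[p,np.ones(len(p))]@c["R"]; o=-c["R"].T@c["t"]
    return o+d*((z-o[2])/d[:,2])[:,None]
def proj(c,X):
    x=np.atleast_2d(X)@c["R"].T+c["t"]; x=x@c["mtx"].T; return x[:,:2]/x[:,2:]
def rects(mask,c,z,amin=20):
    out=[]
    for k in cv2.findContours(mask.astype(np.uint8),cv2.RETR_EXTERNAL,cv2.CHAIN_APPROX_NONE)[0]:
        if len(k)<5 or cv2.contourArea(k)<amin: continue
        P=ray(c,k,z)[:,:2].astype(np.float32)*1000
        (x,y),(w,h),a=cv2.minAreaRect(P)
        if w<h: w,h,a=h,w,a+90
        out.append((k.reshape(-1,2).mean(0).round(0).tolist(),[round(x),round(y)],[round(w),round(h)],round((a+90)%180-90,1)))
    return out   # pixel, centre mm, long/short mm, angle of the long axis from world x
def snap(name,f=None):
    c=manip.get_calibration(name); im=manip.read_camera(name)
    if f: cv2.imwrite("pics/"+f,cv2.cvtColor(im,cv2.COLOR_RGB2BGR))
    return im,c
E
python3 - <<'E'
from h import *
im=cv2.cvtColor(cv2.imread("pics/top0.png"),cv2.COLOR_BGR2RGB);c=manip.get_calibration("top")
h=cv2.cvtColor(im,cv2.COLOR_RGB2HSV); H,S,V=[h[...,i].astype(int) for i in range(3)]
roi=np.zeros(im.shape[:2],bool); roi[110:290,50:470]=1
print("blue");[print(r) for r in rects((H>90)&(H<115)&(S>25)&(S<120)&(V>150)&roi,c,.025)]
print("bright");[print(r) for r in rects((V>110)&roi,c,.012,40)]
for p in [(250,285),(268,240),(430,290)]: print(p,im[int(p[1]*.64),int(p[0]*.64)])
w=manip.get_calibration("wrist"); s=manip.read_state()
o=-w["R"].T@w["t"]; print("wristcam in tool",s["orientation"].T@(o-s["ee_pos"]), (s["orientation"].T@w["R"].T).round(3), w["mtx"].round(1))
cv2.imwrite("pics/case0.png",cv2.resize(cv2.imread("pics/top0.png")[110:230,130:325],(780,480),interpolation=cv2.INTER_CUBIC))
E
```

```text
blue
([363.0, 191.0], [481, -426], [148, 45], 85.3)
([279.0, 187.0], [502, -139], [152, 47], -82.1)
bright
([437.0, 242.0], [295, -685], [237, 127], -84.4)
([361.0, 244.0], [299, -414], [242, 41], -30.1)
([162.0, 212.0], [414, 294], [91, 45], -61.5)
([128.0, 205.0], [441, 413], [65, 61], 89.3)
([363.0, 191.0], [482, -430], [154, 48], 85.2)
([426.0, 186.0], [497, -650], [157, 45], 78.7)
([162.0, 182.0], [522, 291], [92, 43], 26.5)
([130.0, 176.0], [545, 407], [65, 64], 53.4)
([84.0, 173.0], [558, 571], [134, 82], 83.4)
([113.0, 141.0], [676, 473], [80, 67], 62.6)
([181.0, 157.0], [600, 242], [210, 203], -7.6)
([221.0, 132.0], [703, 77], [39, 26], -81.3)
([374.0, 140.0], [664, -474], [130, 93], -78.5)
([261.0, 126.0], [723, -68], [171, 29], -81.7)
([278.0, 165.0], [579, -145], [437, 404], 89.0)
(250, 285) [245 228 212]
(268, 240) [207 198 198]
(430, 290) [218 232 237]
wristcam in tool [ 0.0782591  -0.00034765 -0.14329188] [[ 0.001 -0.953 -0.302]
 [ 1.     0.     0.   ]
 [-0.    -0.302  0.953]] [[277.    0.  258.1]
 [  0.  277.  187.5]
 [  0.    0.    1. ]]
```

View pics/case0.png

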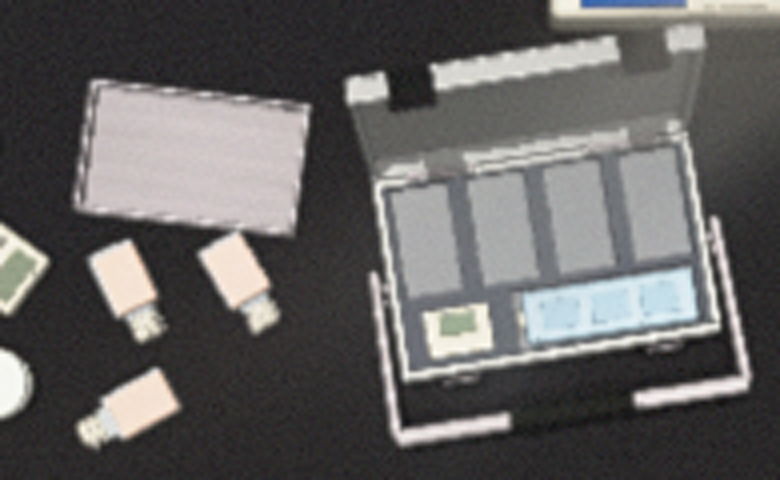

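Emit:
send_rows(
  series=[
    [0, 0, 0, 0, 0, -1, 0],
    [0, 0, 0, 0, 0, -1, 0],
    [0, 0, 0, 0, 0, -1, 0],
    [0, 0, 0, 0, 0, -1, 0],
    [0, 0, 0, 0, 0, -1, 0],
  ],
  newtons=40,
)

```text
time: 0.52
ee_pos: [0.1575, 0.6045, 0.2308]
orientation: [[-0.995, -0.098, -0.0], [-0.098, 0.995, -0.001], [0.0, -0.001, -1.0]]
wrist_force: [-0.6, -0.7, -0.2]
finger_gap: 0.0856
gripper_force: 0.0
```

Emit:
send_rows(
  series=[
    [0, 0, 0, 0, 0, -1, 0],
    [0, 0, 0, 0, 0, -1, 0],
    [0, 0, 0, 0, 0, -1, 0],
    [0, 0, 0, 0, 0, -1, 0],
    [0, 0, 0, 0, 0, -1, 0],
  ],
)

```text
time: 0.93
ee_pos: [0.1575, 0.6045, 0.2308]
orientation: [[-0.902, -0.432, -0.0], [-0.432, 0.902, -0.001], [0.001, -0.001, -1.0]]
wrist_force: [-0.3, 0.6, -0.1]
finger_gap: 0.0856
gripper_force: 0.0
```

Emit:
send_rows(
  series=[
    [-0.45, -1, 0, 0, 0, 0, 0],
    [-0.45, -1, 0, 0, 0, 0, 0],
    [-0.45, -1, 0, 0, 0, 0, 0],
    [-0.45, -1, 0, 0, 0, 0, 0],
    [-0.45, -1, 0, 0, 0, 0, 0],
  ],
)

```text
time: 1.35
ee_pos: [0.2627, 0.5148, 0.2309]
orientation: [[-0.903, -0.429, -0.0], [-0.429, 0.903, -0.001], [0.001, -0.001, -1.0]]
wrist_force: [0.2, 1.2, 0.4]
finger_gap: 0.0857
gripper_force: 0.0
```

Emit:
send_rows(
  series=[
    [-0.45, -1, 0, 0, 0, 0, 0],
    [-0.45, -1, 0, 0, 0, 0, 0],
    [-0.45, -1, 0, 0, 0, 0, 0],
    [-0.45, -1, 0, 0, 0, 0, 0],
    [-0.45, -1, 0, 0, 0, 0, 0],
  ],
)

```text
time: 1.77
ee_pos: [0.3672, 0.426, 0.231]
orientation: [[-0.903, -0.429, -0.0], [-0.429, 0.903, -0.001], [0.001, -0.0, -1.0]]
wrist_force: [0.3, 0.6, -0.4]
finger_gap: 0.0854
gripper_force: 0.0
```

Emit:
send_rows(
  series=[
    [-0.45, -1, 0, 0, 0, 0, 0],
    [-0.45, -1, 0, 0, 0, 0, 0],
    [-0.45, -1, 0, 0, 0, 0, 0],
    [-0.45, -1, 0, 0, 0, 0, 0],
    [0, 0, 0, 0, 0, 0, 0],
  ],
)

```text
time: 2.18
ee_pos: [0.4547, 0.3508, 0.2309]
orientation: [[-0.907, -0.422, 0.002], [-0.422, 0.907, -0.003], [-0.001, -0.003, -1.0]]
wrist_force: [0.2, -0.2, 0.7]
finger_gap: 0.0853
gripper_force: 0.0
```

```bash
python3 - <<'E'
from h import *
s=manip.read_state(); print(s["time"],s["ee_pos"].round(3),s["orientation"].round(3).tolist(),s["joint_pos"].round(2))
c=manip.get_calibration("top")
# case rim corners from the crop (4x, offset 130,110)
K=np.array([(407,380),(718,328),(684,135),(377,180)])/4+[130,110]
P=ray(c,K,.05); print(P.round(3),[np.linalg.norm(P[i]-P[i-1]).round(3) for i in range(4)])
print("case c",P.mean(0).round(3), "yaw", np.degrees(np.arctan2(-(P[0]-P[1])[0],(P[0]-P[1])[1])),np.degrees(np.arctan2(*(P[3]-P[0])[1::-1])),np.degrees(np.arctan2(*(P[2]-P[1])[1::-1])))
K=np.array([(92,80),(310,105),(295,235),(75,212)])/4+[130,110]
P=ray(c,K,.016); print("tray",P.mean(0).round(3),[np.linalg.norm(P[i]-P[i-1]).round(3) for i in range(4)],np.degrees(np.arctan2(-(P[0]-P[1])[0],(P[0]-P[1])[1])))
im,w=snap("wrist","w1.png"); 
cv2.imwrite("pics/w1b.png",cv2.resize(cv2.imread("pics/w1.png"),(768,576)))
E
```

```text
2.1833 [0.455 0.351 0.231] [[-0.907, -0.422, 0.002], [-0.422, 0.907, -0.003], [-0.001, -0.003, -1.0]] [-0.74  0.33 -0.01  1.72  0.01  1.09  1.26]
[[ 0.436  0.038  0.05 ]
 [ 0.477 -0.233  0.05 ]
 [ 0.648 -0.207  0.05 ]
 [ 0.612  0.063  0.05 ]] [np.float64(0.178), np.float64(0.274), np.float64(0.172), np.float64(0.273)]
case c [ 0.543 -0.085  0.05 ] yaw 8.735054360212645 8.018799028460174 8.557722891855544
tray [0.641 0.232 0.016] [np.float64(0.122), np.float64(0.2), np.float64(0.119), np.float64(0.2)] -7.527056963334437
```

View pics/w1b.png

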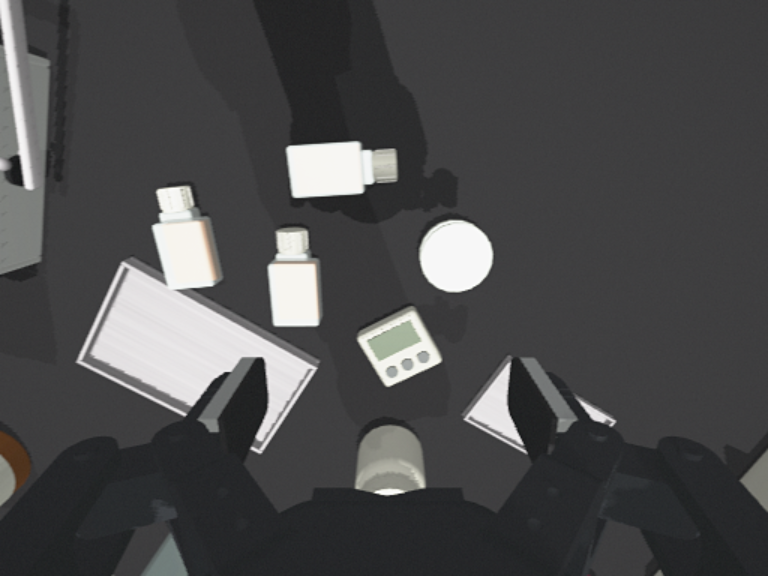

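```bash
cat >> h.py <<'E'
def flasks(im,c,z=.025,thr=150):
    """bodies by brightness, then cap direction; z = top height"""
    g=cv2.cvtColor(im,cv2.COLOR_RGB2GRAY); return rects(cv2.morphologyEx((g>thr).astype(np.uint8),cv2.MORPH_OPEN,np.ones((3,3))),c,z,300)
E
python3 - <<'E'
from h import *
im=cv2.cvtColor(cv2.imread("pics/w1.png"),cv2.COLOR_BGR2RGB);w=manip.get_calibration("wrist")
for r in flasks(im,w,.020,150): print([round(v*1.5) for v in r[0]],r[1:])
# hand-read corners (1.5x): cap end centre, body end centre, at mid height edges
for n,cap,b in [("A",(174,190),(193,283)),("B",(291,231),(295,325)),("C",(396,165),(290,171))]:
    P=ray(w,np.array([cap,b])/1.5,.015); d=P[0]-P[1]; print(n,P.mean(0).round(3),np.linalg.norm(d).round(3),"cap yaw",np.degrees(np.arctan2(d[1],d[0])).round(1))
K=np.array([(128,259),(318,362),(260,451),(79,360)])/1.5; P=ray(w,K,.016);print("tray",P.mean(0).round(3),[np.linalg.norm(P[i]-P[i-1]).round(3) for i in range(4)],np.degrees(np.arctan2(*(P[0]-P[1])[1::-1])))
E
```

```text
[390, 472] ([673, 459], [72, 36], -63.1)
[498, 406] ([560, 517], [92, 47], 38.1)
[399, 348] ([539, 407], [62, 60], -36.4)
[294, 294] ([531, 297], [60, 43], 25.1)
[291, 246] ([489, 278], [29, 25], -64.9)
[454, 255] ([437, 413], [64, 64], 25.1)
[206, 324] ([585, 246], [195, 195], -7.1)
[339, 168] ([411, 292], [88, 42], -61.4)
[16, 94] ([472, 40], [138, 9], 18.5)
A [0.524 0.19  0.015] 0.083 cap yaw -151.8
B [0.519 0.291 0.015] 0.089 cap yaw -156.5
C [0.411 0.293 0.015] 0.089 cap yaw 118.2
tray [0.635 0.238 0.016] [np.float64(0.12), np.float64(0.193), np.float64(0.122), np.float64(0.196)] -96.87677984788202
```

Emit:
send_rows(
  series=[
    [-0.34, -0.82, 1, 0, 0, 0, 0],
    [-0.34, -0.82, 1, 0, 0, 0, 0],
    [-0.34, -0.82, 1, 0, 0, 0, 0],
    [-0.34, -0.82, 1, 0, 0, 0, 0],
    [0, 0, 1, 0, 0, 0, 0],
  ],
)

```text
time: 2.65
ee_pos: [0.5187, 0.2932, 0.105]
orientation: [[-0.905, -0.425, 0.002], [-0.425, 0.905, -0.002], [-0.001, -0.002, -1.0]]
wrist_force: [0.7, -0.0, 0.4]
finger_gap: 0.0853
gripper_force: 0.0
```

Emit:
send_rows(
  series=[
    [0, 0, 1, 0, 0, 0, 0],
    [0, 0, 1, 0, 0, 0, 0],
    [0, 0, 1, 0, 0, 0, 0],
    [0, 0, 0.9, 0, 0, 0, 0],
    [0, 0, 0, 0, 0, 0, 0.2],
  ],
)

```text
time: 3.07
ee_pos: [0.5122, 0.296, 0.0042]
orientation: [[-0.903, -0.43, -0.007], [-0.43, 0.903, -0.004], [0.008, -0.0, -1.0]]
wrist_force: [-0.9, 0.5, 0.0]
finger_gap: 0.0757
gripper_force: 0.0
```

```bash
python3 - <<'E'
from h import *
s=manip.read_state(); print(s["time"],s["ee_pos"].round(4),s["finger_gap"])
im,w=snap("wrist","w2.png"); cv2.imwrite("pics/w2b.png",im[:, :, ::-1][150:384])
E
```

```text
3.0667 [0.5122 0.296  0.0042] 0.07572442336629359
```

View pics/w2b.png

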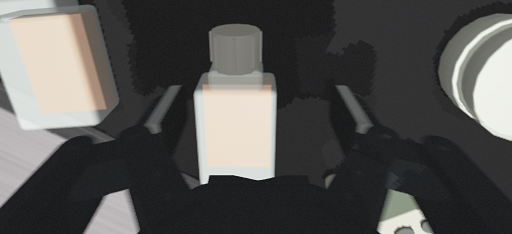

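Emit:
send_rows(
  series=[
    [-0.2, -0.3, -0.1, 0, 0, 0, 0.2],
    [0, 0, 0, 0, 0, 0, 0.2],
    [0, 0, 0, 0, 0, 0, 0.2],
  ],
)

```text
time: 3.37
ee_pos: [0.5255, 0.2923, 0.0133]
orientation: [[-0.904, -0.428, 0.003], [-0.428, 0.904, 0.002], [-0.004, 0.0, -1.0]]
wrist_force: [-0.2, -0.3, -0.1]
finger_gap: 0.0681
gripper_force: 0.0
```

Emit:
send_rows(
  series=[
    [0.2, 0.05, 0.2, 0, 0, 0, 0.2],
    [0, 0, 0, 0, 0, 0, 0.2],
    [0, 0, 0, 0, 0, 0, 0.8],
    [0, 0, 0, 0, 0, 0, 0.8],
    [0, 0, 0, 0, 0, 0, 0.8],
  ],
  newtons=40,
)

```text
time: 3.78
ee_pos: [0.5187, 0.2913, 0.0068]
orientation: [[-0.903, -0.429, 0.0], [-0.429, 0.903, 0.0], [-0.001, 0.0, -1.0]]
wrist_force: [0.1, -0.8, -1.3]
finger_gap: 0.0412
gripper_force: 40.7
```

Emit:
send_rows(
  series=[
    [0, 0, 0, 0, 0, 0, 0.8],
    [0, 0, 0, 0, 0, 0, 0.8],
    [0, 0, 0, 0, 0, 0, 0.8],
  ],
)

```text
time: 4.03
ee_pos: [0.5187, 0.2913, 0.0068]
orientation: [[-0.903, -0.429, 0.0], [-0.429, 0.903, 0.0], [-0.001, 0.0, -1.0]]
wrist_force: [-1.2, -0.6, 6.0]
finger_gap: 0.0413
gripper_force: 41.4
```

Emit:
send_rows(
  series=[
    [0, 0, -0.6, 0, 0, 0, 0.8],
    [0, 0, -1, 0, 0, 0.85, 0.8],
    [0, 0, -1, 0, 0, 0.85, 0.8],
    [0, 0, -1, 0, 0, 0.85, 0.8],
    [0, 0, -1, 0, 0, 0.85, 0.8],
  ],
)

```text
time: 4.45
ee_pos: [0.5182, 0.291, 0.1221]
orientation: [[-0.979, -0.202, -0.001], [-0.202, 0.979, -0.0], [0.001, -0.0, -1.0]]
wrist_force: [-0.1, 0.9, -1.3]
finger_gap: 0.041
gripper_force: 40.6
```

Emit:
send_rows(
  series=[
    [0, 0, -1, 0, 0, 0.85, 0.8],
    [0, 0, -1, 0, 0, 0, 0.8],
    [0, -1, -1, 0, 0, 0, 0.8],
    [0, -1, 0, 0, 0, 0, 0.8],
    [0, -1, 0, 0, 0, 0, 0.8],
  ],
)

```text
time: 4.87
ee_pos: [0.5303, 0.2169, 0.198]
orientation: [[-0.989, -0.148, 0.003], [-0.148, 0.989, 0.002], [-0.003, 0.001, -1.0]]
wrist_force: [1.7, 0.3, -1.6]
finger_gap: 0.041
gripper_force: 40.7
```

Emit:
send_rows(
  series=[
    [0, -1, 0, 0, 0, 0, 0.8],
    [0, -1, 0, 0, 0, 0, 0.8],
    [0, -1, 0, 0, 0, 0, 0.8],
    [0, -1, 0, 0, 0, 0, 0.8],
    [0, -1, 0, 0, 0, 0, 0.8],
  ],
)

```text
time: 5.28
ee_pos: [0.5476, 0.092, 0.1961]
orientation: [[-0.989, -0.146, -0.0], [-0.146, 0.989, -0.0], [0.0, 0.0, -1.0]]
wrist_force: [0.7, -0.2, -0.5]
finger_gap: 0.041
gripper_force: 40.7
```

Emit:
send_rows(
  series=[
    [0, -1, 0, 0, 0, 0, 0.8],
    [0, -0.5, 0, 0, 0, 0, 0.8],
    [0, 0, 0, 0, 0, 0, 0.8],
    [0, 0, 0, 0, 0, 0, 0.8],
  ],
)

```text
time: 5.62
ee_pos: [0.5532, 0.0563, 0.1961]
orientation: [[-0.989, -0.145, -0.0], [-0.145, 0.989, 0.0], [0.0, 0.001, -1.0]]
wrist_force: [0.1, 0.6, 0.5]
finger_gap: 0.0411
gripper_force: 40.7
```

```bash
python3 - <<'E'
from h import *
s=manip.read_state(); print(s["time"],s["ee_pos"].round(4),s["orientation"].round(3).tolist(),s["finger_gap"])
im,w=snap("wrist","w3.png"); np.savez("w3.npz",**w); cv2.imwrite("pics/w3b.png",cv2.resize(im[:,:,::-1],(768,576)))
E
```

```text
5.6167 [0.5532 0.0563 0.1961] [[-0.989, -0.145, -0.0], [-0.145, 0.989, 0.0], [0.0, 0.001, -1.0]] 0.04111135398534935
```

View pics/w3b.png

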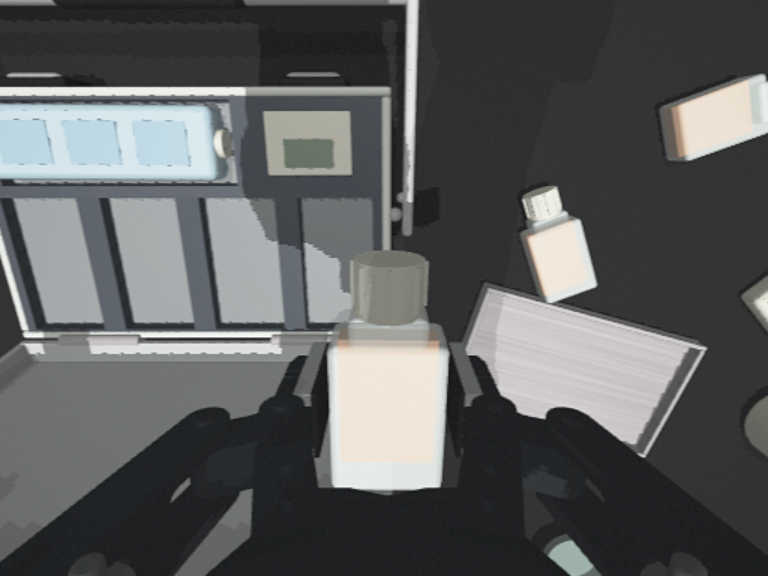

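```bash
cat >> h.py <<'E'
def fit2(C,P):
    """world = t + R(yaw) C, least squares"""
    C=np.float64(C);P=np.float64(P); c0,p0=C.mean(0),P.mean(0)
    a=((C-c0)*(P-p0)).sum(); b=np.cross(C-c0,P-p0).sum(); y=np.arctan2(b,a)
    R=Rot.from_euler("z",y).as_matrix()[:2,:2]; t=p0-R@c0
    return t,y,R,P-(C@R.T+t)
E
python3 - <<'E' 2>/dev/null
from h import *
w=dict(np.load("w3.npz"))
px=[(391,88),(239,99),(302,198),(204,198),(107,198),(13,198),(22,336)]
C=[(-.088,.140),(-.080,.036),(-.018,.076),(-.018,.008),(-.018,-.060),(-.018,-.128),(.088,-.140)]
P=ray(w,np.array(px)/1.5,.05)[:,:2]; t,y,R,res=fit2(C,P); print(t.round(4),np.degrees(y).round(2),(res*1000).round(1).tolist())
for n,q in dict(p1=(.031,-.102),p2=(.031,-.034),p3=(.031,.034),p4=(.031,.102),bp=(-.053,-.044)).items(): print(n,(t+R@q).round(4))
g=cv2.cvtColor(cv2.imread("pics/w3.png"),cv2.COLOR_BGR2HSV); H,S,V=[g[...,i].astype(int) for i in range(3)]
print(rects((H>85)&(H<115)&(S>15)&(V>150),w,.065,300))
K=np.array([(488,284),(706,347),(645,455)])/1.5; T=ray(w,K,.016)[:,:2]; tt,ty,_,r=fit2([(-.06,.0-.1),(-.06,.1),(.06,.1)],T); print("tray",tt,np.degrees(ty),r*1000)
P=ray(w,np.array([(540,190),(571,297)])/1.5,.015); d=P[0]-P[1]; print("A",P.mean(0).round(4),np.linalg.norm(d),np.degrees(np.arctan2(d[1],d[0])))
# held flask: body edges and cap tip vs tool axis: pixel centres
s=manip.read_state()
P=ray(w,np.array([(389,254),(390,340),(387,486)])/1.5,s["ee_pos"][2]+.005); print("held in tool",((P-s["ee_pos"])@s["orientation"]).round(4))
im=cv2.cvtColor(cv2.imread("pics/top0.png"),cv2.COLOR_BGR2HSV); c=manip.get_calibration("top"); H,S,V=[im[...,i].astype(int) for i in range(3)]
print(rects((H>90)&(H<115)&(S>25)&(S<120)&(V>150),c,.063,300)[:4])
E
```

```text
[ 0.5442 -0.0801] 7.84 [[0.4, -4.4], [-1.1, 2.1], [-0.4, -0.8], [0.1, 0.0], [0.5, 1.5], [0.6, 5.1], [-0.3, -3.5]]
p1 [ 0.5888 -0.1769]
p2 [ 0.5795 -0.1096]
p3 [ 0.5703 -0.0422]
p4 [0.561  0.0252]
bp [ 0.4977 -0.1309]
[([70.0, 95.0], [497, -132], [140, 44], -82.1)]
tray [0.64049478 0.23369066] -7.58822505053883 [[-0.34851125 -0.28640339]
 [ 1.76301421 -0.41929705]
 [-1.41450296  0.70570044]]
A [0.5284 0.1893 0.015 ] 0.09399128805826897 -149.49004087480827
held in tool [[ 0.0443 -0.0004 -0.005 ]
 [ 0.012  -0.     -0.005 ]
 [-0.0544 -0.0012 -0.005 ]]
[([363.0, 191.0], [478, -416], [144, 44], 85.3), ([279.0, 187.0], [498, -137], [148, 46], -82.1)]
```

```bash
python3 - <<'E' 2>/dev/null
from h import *
w=dict(np.load("w3.npz"))
px=np.array([(391,88),(239,99),(282,327),(302,198),(204,198),(107,198),(13,198),(22,336)])/1.5
C=[(-.088,.140),(-.080,.036),(.080,.060),(-.018,.076),(-.018,.008),(-.018,-.060),(-.018,-.128),(.088,-.140)]
z=[.05,.05,.05,.04,.04,.04,.04,.05]
P=np.array([ray(w,p,q)[0,:2] for p,q in zip(px,z)]); 
for sel in ([0,1,2,3,4,5,6,7],[0,3,4,5,6]):
    t,y,R,res=fit2(np.array(C)[sel],P[sel]); print(t.round(4),np.degrees(y).round(2),(res*1000).round(1).tolist())
print(manip.get_calibration("top")["t"])
E
```

```text
[ 0.545  -0.0834] 7.84 [[-0.3, -1.1], [-1.9, 5.3], [-2.1, -1.9], [0.2, 0.7], [1.1, -0.8], [1.8, -1.6], [2.2, -0.3], [-1.1, -0.3]]
[ 0.546  -0.0837] 8.38 [[-0.2, 0.2], [-0.1, 1.3], [0.1, -0.3], [0.2, -1.2], [0.0, 0.1]]
[-0.02018947  0.48359055  1.39947529]
```

Emit:
send_rows(
  series=[
    [-0.06, -0.72, 0, 0, 0, 0, 0.8],
    [-0.06, -0.72, 0.2, 0, 0, 0, 0.8],
    [0, 0, 1, 0, 0, 0, 0.8],
    [0, 0, 1, 0, 0, 0, 0.8],
    [0, 0, 1, 0, 0, 0, 0.8],
  ],
)

```text
time: 6.08
ee_pos: [0.5617, 0.0231, 0.1156]
orientation: [[-0.989, -0.148, 0.001], [-0.148, 0.989, 0.001], [-0.001, 0.001, -1.0]]
wrist_force: [1.5, 0.5, -1.6]
finger_gap: 0.0409
gripper_force: 40.8
```

Emit:
send_rows(
  series=[
    [0, 0, 0.9, 0, 0, 0, 0.8],
    [0, 0, 0.5, 0, 0, 0, 0.8],
    [0, 0, 0, 0, 0, 0, 0.8],
    [0, 0, 0, 0, 0, 0, 0.8],
    [0, 0, 0, 0, 0, 0, 0.8],
  ],
)

```text
time: 6.5
ee_pos: [0.5621, 0.0222, 0.0821]
orientation: [[-0.989, -0.147, 0.001], [-0.147, 0.989, 0.001], [-0.001, 0.0, -1.0]]
wrist_force: [0.2, -0.2, -0.7]
finger_gap: 0.0414
gripper_force: 40.7
```

Emit:
send_rows(
  series=[
    [0.05, -0.04, 0.7, 0, 0, 0, 0.8],
    [0, 0, 0.4, 0, 0, 0, 0.8],
    [0, 0, 0.2, 0, 0, 0, 0.8],
    [0, 0, 0.05, 0, 0, 0, 0.8],
    [0, 0, 0, 0, 0, 0, 0.8],
  ],
)

```text
time: 6.92
ee_pos: [0.5602, 0.0202, 0.0485]
orientation: [[-0.989, -0.146, -0.0], [-0.146, 0.989, 0.001], [0.0, 0.001, -1.0]]
wrist_force: [-4.1, -0.0, 3.9]
finger_gap: 0.0412
gripper_force: 44.1
```

Emit:
send_rows(
  series=[
    [0, 0, 0, 0, 0, 0, 0.4],
    [0, 0, 0, 0, 0, 0, 0.34],
    [0, 0, 0, 0, 0, 0, 0.34],
    [0, 0, -0.3, 0, 0, 0, 0.34],
    [0, 0, -0.5, 0, 0, 0, 0.34],
  ],
)

```text
time: 7.33
ee_pos: [0.5595, 0.0197, 0.067]
orientation: [[-0.989, -0.146, -0.002], [-0.146, 0.989, -0.0], [0.002, 0.0, -1.0]]
wrist_force: [0.9, 0.6, 0.1]
finger_gap: 0.0563
gripper_force: 0.0
```

Emit:
send_rows(
  series=[
    [0, 0, -1, 0, 0, 0, 0.34],
    [0, 0, -1, 0, 0, 0, 0.34],
    [0, 0, -1, 0, 0, 0, 0.34],
    [0, 0, -1, 0, 0, 0, 0.34],
    [0, 0, -1, 0, 0, 0, 0],
  ],
)

```text
time: 7.75
ee_pos: [0.5602, 0.0197, 0.1944]
orientation: [[-0.989, -0.146, 0.0], [-0.146, 0.989, 0.0], [-0.0, -0.0, -1.0]]
wrist_force: [0.7, 0.1, -1.0]
finger_gap: 0.0669
gripper_force: 0.0
```

```bash
python3 - <<'E'
from h import *
s=manip.read_state(); print(s["time"],s["ee_pos"].round(4),s["orientation"].round(3).tolist(),s["finger_gap"])
im,w=snap("wrist","w4.png"); np.savez("w4.npz",**w); cv2.imwrite("pics/w4b.png",cv2.resize(im[:,:,::-1],(768,576)))
E
```

```text
7.75 [0.5602 0.0197 0.1944] [[-0.989, -0.146, 0.0], [-0.146, 0.989, 0.0], [-0.0, -0.0, -1.0]] 0.0669262423727842
```

View pics/w4b.png

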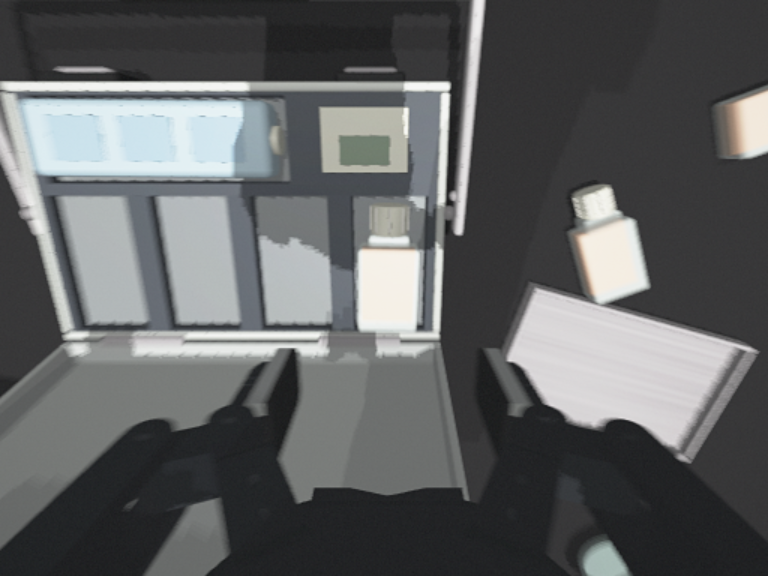

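Emit:
send_rows(
  series=[
    [0.06, 0.98, 0, 0, 0, 0, 0.1],
    [0.06, 0.98, 0, 0, 0, 0, 0.27],
    [0.06, 0.98, 0, 0, 0, 0, 0.27],
    [0.06, 0.98, 0, 0, 0, 0, 0.27],
    [0.06, 0.98, 0, 0, 0, 0, 0.27],
  ],
)

```text
time: 8.22
ee_pos: [0.5348, 0.1409, 0.1931]
orientation: [[-0.989, -0.146, 0.001], [-0.146, 0.989, 0.0], [-0.001, 0.0, -1.0]]
wrist_force: [0.5, -0.1, 0.6]
finger_gap: 0.0622
gripper_force: 0.0
```

Emit:
send_rows(
  series=[
    [0.06, 0.98, 0, 0, 0, 0, 0.27],
    [0.06, 0.98, 0, 0, 0, 0, 0.27],
    [0, 0, 0.9, 0, 0, -0.87, 0.27],
    [0, 0, 0.9, 0, 0, -0.87, 0.27],
    [0, 0, 0.9, 0, 0, -0.87, 0.27],
  ],
)

```text
time: 8.63
ee_pos: [0.525, 0.1888, 0.125]
orientation: [[-0.945, -0.327, 0.002], [-0.327, 0.945, 0.001], [-0.002, 0.0, -1.0]]
wrist_force: [0.1, -0.6, 0.3]
finger_gap: 0.0623
gripper_force: 0.0
```

Emit:
send_rows(
  series=[
    [0, 0, 0.9, 0, 0, -0.87, 0.27],
    [0, 0, 0.9, 0, 0, -0.87, 0.27],
    [0, 0, 0.9, 0, 0, -0.87, 0.27],
    [0, 0, 0, 0, 0, 0, 0.27],
    [0, 0, 0, 0, 0, 0, 0.27],
  ],
)

```text
time: 9.05
ee_pos: [0.5244, 0.1875, 0.0572]
orientation: [[-0.873, -0.487, -0.002], [-0.487, 0.873, -0.001], [0.002, 0.0, -1.0]]
wrist_force: [-0.6, -0.5, -0.7]
finger_gap: 0.0621
gripper_force: 0.0
```

```bash
python3 - <<'E'
from h import *
s=manip.read_state(); print(s["time"],s["ee_pos"].round(4),s["orientation"].round(3).tolist(),s["finger_gap"])
im,w=snap("wrist","w5.png"); np.savez("w5.npz",**w,p=s["ee_pos"],o=s["orientation"]); cv2.imwrite("pics/w5b.png",im[:,:,::-1])
E
```

```text
9.05 [0.5244 0.1875 0.0572] [[-0.873, -0.487, -0.002], [-0.487, 0.873, -0.001], [0.002, 0.0, -1.0]] 0.062065345727469225
```

View pics/w5b.png

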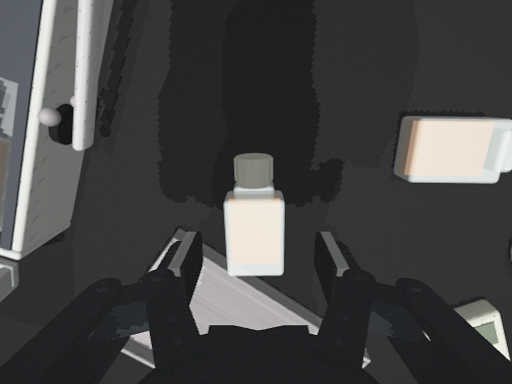

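Emit:
send_rows(
  series=[
    [0, -0.05, 1, 0, 0, 0, 0.27],
    [0, 0, 0.7, 0, 0, 0, 0.27],
    [0, 0, 0.3, 0, 0, 0, 0.27],
    [0, 0, 0, 0, 0, 0, 0.27],
    [0, 0, 0, 0, 0, 0, 0.27],
  ],
)

```text
time: 9.52
ee_pos: [0.5262, 0.1871, 0.0087]
orientation: [[-0.873, -0.489, 0.001], [-0.489, 0.873, 0.0], [-0.001, -0.0, -1.0]]
wrist_force: [0.1, 0.3, 1.0]
finger_gap: 0.0626
gripper_force: 0.0
```

```bash
python3 - <<'E'
from h import *
d=np.load("w5.npz"); P=ray(d,np.array([(254,156),(254.5,275)]),.016); print(((P-d["p"])@d["o"]).round(4)); print(manip.read_state()["ee_pos"].round(4))
E
```

```text
[[ 0.042  -0.0023  0.0412]
 [-0.0515 -0.0023  0.041 ]]
[0.5262 0.1871 0.0087]
```

Emit:
send_rows(
  series=[
    [-0.05, 0, 0.07, 0, 0, 0, 0.27],
    [0, 0, 0, 0, 0, 0, 0.8],
    [0, 0, 0, 0, 0, 0, 0.8],
    [0, 0, 0, 0, 0, 0, 0.8],
    [0, 0, 0, 0, 0, 0, 0.8],
  ],
)

```text
time: 9.93
ee_pos: [0.5274, 0.1878, 0.007]
orientation: [[-0.872, -0.489, 0.002], [-0.489, 0.872, 0.001], [-0.002, -0.0, -1.0]]
wrist_force: [-0.3, -0.3, 6.9]
finger_gap: 0.0408
gripper_force: 41.3
```

Emit:
send_rows(
  series=[
    [0, 0, 0, 0, 0, 0, 0.8],
    [0, 0, -0.6, 0, 0, 0, 0.8],
    [0, 0, -1, 0, 0, 0.88, 0.8],
    [0, 0, -1, 0, 0, 0.88, 0.8],
    [0, 0, -1, 0, 0, 0.88, 0.8],
  ],
)

```text
time: 10.35
ee_pos: [0.5263, 0.1873, 0.0968]
orientation: [[-0.948, -0.318, -0.001], [-0.318, 0.948, 0.0], [0.001, 0.0, -1.0]]
wrist_force: [-0.4, -0.4, -0.3]
finger_gap: 0.0413
gripper_force: 40.6
```

Emit:
send_rows(
  series=[
    [0, 0, -1, 0, 0, 0.88, 0.8],
    [0, 0, -1, 0, 0, 0.88, 0.8],
    [0, 0, 0, 0, 0, 0.9, 0.8],
    [0, 0, 0, 0, 0, 0, 0.8],
    [0, 0, 0, 0, 0, 0, 0.8],
  ],
)

```text
time: 10.77
ee_pos: [0.5263, 0.1875, 0.1458]
orientation: [[-0.99, -0.143, -0.0], [-0.143, 0.99, 0.0], [0.0, 0.0, -1.0]]
wrist_force: [-0.2, 0.1, -0.5]
finger_gap: 0.041
gripper_force: 40.7
```

Emit:
send_rows(
  series=[
    [-0.04, -0.95, 0, 0, 0, 0, 0.8],
    [-0.04, -0.95, 0, 0, 0, 0, 0.8],
    [-0.04, -0.95, 0, 0, 0, 0, 0.8],
    [-0.04, -0.95, 0, 0, 0, 0, 0.8],
    [-0.04, -0.95, 0, 0, 0, 0, 0.8],
  ],
)

```text
time: 11.18
ee_pos: [0.5475, 0.0693, 0.1445]
orientation: [[-0.99, -0.143, -0.002], [-0.143, 0.99, -0.001], [0.002, -0.0, -1.0]]
wrist_force: [-0.0, 0.6, -0.2]
finger_gap: 0.0409
gripper_force: 40.7
```

Emit:
send_rows(
  series=[
    [-0.04, -0.95, 0, 0, 0, 0, 0.8],
    [-0.04, -0.95, 0, 0, 0, 0, 0.8],
    [-0.04, -0.95, 0, 0, 0, 0, 0.8],
    [-0.04, -0.95, 0, 0, 0, 0, 0.8],
    [-0.04, -0.95, 0, 0, 0, 0, 0.8],
  ],
)

```text
time: 11.6
ee_pos: [0.5691, -0.0474, 0.1445]
orientation: [[-0.99, -0.143, -0.002], [-0.143, 0.99, -0.0], [0.002, 0.0, -1.0]]
wrist_force: [0.7, -0.4, -0.2]
finger_gap: 0.0411
gripper_force: 40.7
```

Emit:
send_rows(
  series=[
    [0, 0, 0.8, 0, 0, 0, 0.8],
    [0, 0, 0.9, 0, 0, 0, 0.8],
    [0, 0, 0.8, 0, 0, 0, 0.8],
    [0, 0, 0, 0, 0, 0, 0.8],
    [0, 0, 0, 0, 0, 0, 0.8],
  ],
)

```text
time: 12.02
ee_pos: [0.5684, -0.0463, 0.0817]
orientation: [[-0.99, -0.142, -0.004], [-0.142, 0.99, -0.0], [0.004, 0.0, -1.0]]
wrist_force: [-0.2, -0.7, 0.0]
finger_gap: 0.0412
gripper_force: 40.7
```

Emit:
send_rows(
  series=[
    [-0.05, 0, 0.7, 0, 0, 0, 0.8],
    [0, 0, 0.4, 0, 0, 0, 0.8],
    [0, 0, 0.2, 0, 0, 0, 0.8],
    [0, 0, 0.06, 0, 0, 0, 0.8],
    [0, 0, 0, 0, 0, 0, 0.8],
  ],
)

```text
time: 12.43
ee_pos: [0.5711, -0.0461, 0.0494]
orientation: [[-0.99, -0.141, -0.0], [-0.141, 0.99, -0.0], [0.0, 0.0, -1.0]]
wrist_force: [0.3, 0.1, -1.1]
finger_gap: 0.0412
gripper_force: 40.7
```

Emit:
send_rows(
  series=[
    [0, 0, 0, 0, 0, 0, 0.4],
    [0, 0, 0, 0, 0, 0, 0.34],
    [0, 0, 0, 0, 0, 0, 0.34],
    [0, 0, -0.3, 0, 0, 0, 0.34],
    [0, 0, -0.5, 0, 0, 0, 0.34],
  ],
)

```text
time: 12.85
ee_pos: [0.5704, -0.0461, 0.0692]
orientation: [[-0.99, -0.141, -0.002], [-0.141, 0.99, -0.0], [0.002, 0.0, -1.0]]
wrist_force: [-0.3, -0.3, 0.0]
finger_gap: 0.0565
gripper_force: 0.0
```

Emit:
send_rows(
  series=[
    [0, 0, -1, 0, 0, 0, 0.34],
    [0, 0, -1, 0, 0, 0, 0.34],
    [0, 0, -1, 0, 0, 0, 0.34],
    [0, 0, -1, 0, 0, 0, 0.34],
    [0, 0, -1, 0, 0, 0, 0],
  ],
)

```text
time: 13.27
ee_pos: [0.5711, -0.0463, 0.1971]
orientation: [[-0.99, -0.14, 0.001], [-0.14, 0.99, 0.0], [-0.001, -0.0, -1.0]]
wrist_force: [0.6, 0.6, 0.3]
finger_gap: 0.0667
gripper_force: 0.0
```

```bash
python3 - <<'E'
from h import *
s=manip.read_state(); print(s["time"],s["ee_pos"].round(4),s["orientation"].round(3).tolist())
im,c=snap("top","top1.png"); h=cv2.cvtColor(im,cv2.COLOR_RGB2HSV); V=h[...,2]
roi=np.zeros(V.shape,bool); roi[190:240,110:215]=1
print(rects((V>110)&roi,c,.012,40))
im,w=snap("wrist","w6.png"); np.savez("w6.npz",**w)
E
```

```text
13.2667 [ 0.5711 -0.0463  0.1971] [[-0.99, -0.14, 0.001], [-0.14, 0.99, 0.0], [-0.001, -0.0, -1.0]]
[([162.0, 212.0], [414, 295], [92, 45], -61.5), ([128.0, 205.0], [441, 413], [65, 61], 89.3)]
```

View pics/w6.png

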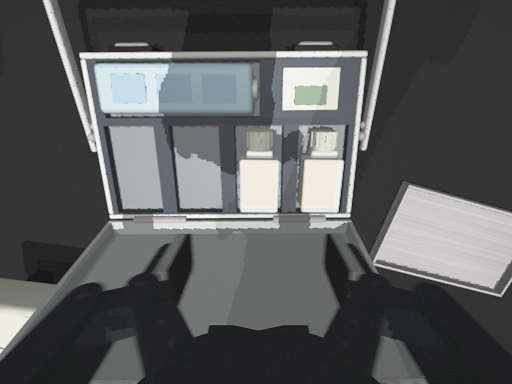

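Emit:
send_rows(
  series=[
    [0.3, 0.96, 0, 0, 0, 0, 0.1],
    [0.3, 0.96, 0, 0, 0, 0, 0.1],
    [0.3, 0.96, 0, 0, 0, 0, 0.1],
    [0.3, 0.96, 0, 0, 0, 0, 0.1],
    [0.3, 0.96, 0, 0, 0, 0, 0.1],
  ],
)

```text
time: 13.78
ee_pos: [0.5164, 0.0682, 0.195]
orientation: [[-0.99, -0.14, 0.001], [-0.14, 0.99, 0.0], [-0.001, 0.0, -1.0]]
wrist_force: [0.7, -0.1, 0.4]
finger_gap: 0.077
gripper_force: 0.0
```

Emit:
send_rows(
  series=[
    [0.3, 0.96, 0, 0, 0, 0, 0.1],
    [0.3, 0.96, 0, 0, 0, 0, 0.1],
    [0.3, 0.96, 0, 0, 0, 0, 0.1],
    [0.3, 0.96, 0, 0, 0, 0, 0.1],
    [0.3, 0.96, 0, 0, 0, 0, 0.1],
  ],
)

```text
time: 14.2
ee_pos: [0.4624, 0.1818, 0.195]
orientation: [[-0.99, -0.14, 0.001], [-0.14, 0.99, 0.0], [-0.001, 0.0, -1.0]]
wrist_force: [0.6, 0.3, 0.2]
finger_gap: 0.0769
gripper_force: 0.0
```

Emit:
send_rows(
  series=[
    [0.3, 0.96, 0, 0, 0, 0, 0.1],
    [0.3, 0.96, 0, 0, 0, 0, 0.1],
    [0.3, 0.96, 0, 0, 0, 0, 0.1],
    [0.3, 0.96, 0, 0, 0, 0, 0.1],
    [0.3, 0.96, 0, 0, 0, 0, 0.1],
  ],
)

```text
time: 14.62
ee_pos: [0.4085, 0.2953, 0.195]
orientation: [[-0.99, -0.14, 0.001], [-0.14, 0.99, 0.0], [-0.001, 0.0, -1.0]]
wrist_force: [0.3, 0.0, 0.3]
finger_gap: 0.0769
gripper_force: 0.0
```

Emit:
send_rows(
  series=[
    [0, 0, 0, 0, 0, 1, 0.1],
    [0, 0, 0, 0, 0, 1, 0.1],
    [0, 0, 0, 0, 0, 1, 0.1],
    [0, 0, 0, 0, 0, 1, 0.1],
    [0, 0, 0, 0, 0, 1, 0.1],
  ],
)

```text
time: 15.03
ee_pos: [0.4091, 0.2944, 0.1949]
orientation: [[-0.978, 0.21, 0.0], [0.21, 0.978, 0.0], [-0.0, 0.0, -1.0]]
wrist_force: [-0.1, -0.4, -0.5]
finger_gap: 0.0767
gripper_force: 0.0
```

Emit:
send_rows(
  series=[
    [0, 0, 0, 0, 0, 1, 0.1],
    [0, 0, 0, 0, 0, 1, 0.1],
    [0, 0, 0, 0, 0, 1, 0.1],
    [0, 0, 0, 0, 0, 1, 0.1],
    [0, 0, 0, 0, 0, 1, 0.1],
  ],
)

```text
time: 15.45
ee_pos: [0.4091, 0.2943, 0.1949]
orientation: [[-0.847, 0.532, 0.0], [0.532, 0.847, 0.0], [-0.0, 0.001, -1.0]]
wrist_force: [-0.2, 1.0, -0.2]
finger_gap: 0.0773
gripper_force: 0.0
```

Emit:
send_rows(
  series=[
    [0, 0, 0.4, 0, 0, 1, 0.1],
    [0, 0, 0.5, 0, 0, 1, 0.1],
    [0, 0, 0.5, 0, 0, 1, 0.1],
    [0, 0, 0.5, 0, 0, 1, 0.1],
    [0, 0, 0.5, 0, 0, 1, 0.1],
  ],
)

```text
time: 15.87
ee_pos: [0.4092, 0.2944, 0.1344]
orientation: [[-0.614, 0.789, 0.001], [0.789, 0.614, 0.001], [0.0, 0.001, -1.0]]
wrist_force: [-0.2, -0.3, 0.3]
finger_gap: 0.0768
gripper_force: 0.0
```

Emit:
send_rows(
  series=[
    [0, 0, 0.6, 0, 0, 1, 0.1],
    [0, 0, 0.5, 0, 0, 1, 0.1],
    [0, 0, 0.5, 0, 0, 0.4, 0.1],
    [0, 0, 0, 0, 0, 0, 0.1],
    [0, 0, 0, 0, 0, 0, 0.1],
  ],
)

```text
time: 16.28
ee_pos: [0.4089, 0.2943, 0.0944]
orientation: [[-0.478, 0.878, -0.001], [0.878, 0.478, -0.001], [-0.0, -0.001, -1.0]]
wrist_force: [-0.8, 0.4, 0.1]
finger_gap: 0.0771
gripper_force: 0.0
```

```bash
cat >> h.py <<'E'
def tool(P,s): return ((np.atleast_2d(P)-s["ee_pos"])@s["orientation"])
def held_rect(im,w,s,z,thr=150,box=(120,330,150,380)):
    r0,r1,c0,c1=box; g=cv2.cvtColor(im,cv2.COLOR_RGB2GRAY); m=np.zeros_like(g); m[r0:r1,c0:c1]=g[r0:r1,c0:c1]>thr
    for q in rects(m,w,z,300):
        yaw=np.degrees(np.arctan2(s["orientation"][1,0],s["orientation"][0,0]))
        print(q,"tool mm",(tool([q[1][0]/1e3,q[1][1]/1e3,z],s)[0,:2]*1000).round(1),"yaw err",round((q[3]-yaw+90)%180-90,1))
E
python3 - <<'E'
from h import *
s=manip.read_state(); print(s["time"],s["ee_pos"].round(4),s["orientation"].round(3).tolist())
im,w=snap("wrist","w7.png"); np.savez("w7.npz",**w)
held_rect(im,w,s,.022)
E
```

```text
16.2833 [0.4089 0.2943 0.0944] [[-0.478, 0.878, -0.001], [0.878, 0.478, -0.001], [-0.0, -0.001, -1.0]]
([262.0, 202.0], [414, 290], [88, 42], -61.4) tool mm [-6.2  2.5] yaw err 0.0
([361.0, 125.0], [447, 382], [32, 9], 28.6) tool mm [58.9 75.5] yaw err -90.0
```

Emit:
send_rows(
  series=[
    [-0.22, 0.1, 0, 0, 0, 0, 0.1],
    [0, 0, 1, 0, 0, 0, 0.1],
    [0, 0, 1, 0, 0, 0, 0.1],
    [0, 0, 1, 0, 0, 0, 0.2],
    [0, 0, 0.48, 0, 0, 0, 0.2],
  ],
)

```text
time: 16.75
ee_pos: [0.4139, 0.2902, 0.0059]
orientation: [[-0.477, 0.879, -0.001], [0.879, 0.477, -0.001], [-0.0, -0.001, -1.0]]
wrist_force: [-0.2, 0.2, 0.2]
finger_gap: 0.0683
gripper_force: 0.0
```

Emit:
send_rows(
  series=[
    [0, 0, 0, 0, 0, 0, 0.2],
    [0, 0, 0, 0, 0, 0, 0.2],
    [0, 0, 0, 0, 0, 0, 0.2],
  ],
)

```text
time: 17.0
ee_pos: [0.415, 0.2912, 0.0085]
orientation: [[-0.477, 0.879, 0.002], [0.879, 0.477, 0.001], [0.0, 0.002, -1.0]]
wrist_force: [-0.1, -0.2, -0.8]
finger_gap: 0.0688
gripper_force: 0.0
```

Emit:
send_rows(
  series=[
    [0, 0, 0.05, 0, 0, 0, 0.8],
    [0, 0, 0, 0, 0, 0, 0.8],
    [0, 0, 0, 0, 0, 0, 0.8],
    [0, 0, 0, 0, 0, 0, 0.8],
    [0, 0, 0, 0, 0, 0, 0.8],
  ],
)

```text
time: 17.42
ee_pos: [0.4146, 0.2914, 0.0072]
orientation: [[-0.477, 0.879, 0.001], [0.879, 0.477, 0.001], [0.001, 0.002, -1.0]]
wrist_force: [-0.6, -0.5, 6.1]
finger_gap: 0.0412
gripper_force: 40.4
```

Emit:
send_rows(
  series=[
    [0, 0, -0.6, 0, 0, 0, 0.8],
    [0, 0, -1, 0, 0, -1, 0.8],
    [0, 0, -1, 0, 0, -1, 0.8],
    [0, 0, -1, 0, 0, -1, 0.8],
    [0, 0, -1, 0, 0, -1, 0.8],
  ],
)

```text
time: 17.83
ee_pos: [0.4139, 0.2907, 0.1227]
orientation: [[-0.703, 0.711, 0.001], [0.711, 0.703, 0.0], [-0.0, 0.0, -1.0]]
wrist_force: [0.0, 0.5, -0.3]
finger_gap: 0.0406
gripper_force: 41.1
```

Emit:
send_rows(
  series=[
    [0, 0, -1, 0, 0, -1, 0.8],
    [0, 0, 0, 0, 0, -1, 0.8],
    [0, 0, 0, 0, 0, -1, 0.8],
    [0, 0, 0, 0, 0, -1, 0.8],
    [0, 0, 0, 0, 0, -1, 0.8],
  ],
)

```text
time: 18.25
ee_pos: [0.414, 0.2909, 0.1469]
orientation: [[-0.904, 0.427, 0.001], [0.428, 0.904, 0.001], [-0.001, 0.001, -1.0]]
wrist_force: [0.6, -0.7, 0.0]
finger_gap: 0.0412
gripper_force: 41.1
```

Emit:
send_rows(
  series=[
    [0, 0, 0, 0, 0, -1, 0.8],
    [0, 0, 0, 0, 0, -1, 0.8],
    [0, 0, 0, 0, 0, -1, 0.8],
    [0, 0, 0, 0, 0, -1, 0.8],
    [0, 0, 0, 0, 0, -1, 0.8],
  ],
)

```text
time: 18.67
ee_pos: [0.414, 0.2908, 0.1466]
orientation: [[-0.996, 0.093, 0.001], [0.093, 0.996, 0.0], [-0.001, 0.0, -1.0]]
wrist_force: [0.3, 0.2, -1.6]
finger_gap: 0.0409
gripper_force: 41.1
```

Emit:
send_rows(
  series=[
    [0, 0, 0, 0, 0, -1, 0.8],
    [0, 0, 0, 0, 0, -1, 0.8],
    [0, 0, 0, 0, 0, -1, 0.8],
    [0, 0, 0, 0, 0, -0.4, 0.8],
    [0, 0, 0, 0, 0, 0, 0.8],
  ],
)

```text
time: 19.08
ee_pos: [0.414, 0.2908, 0.1465]
orientation: [[-0.99, -0.142, 0.001], [-0.142, 0.99, 0.0], [-0.001, 0.0, -1.0]]
wrist_force: [0.3, -0.0, 0.1]
finger_gap: 0.0413
gripper_force: 41.1
```

Emit:
send_rows(
  series=[
    [-0.25, -1, 0, 0, 0, 0, 0.8],
    [-0.25, -1, 0, 0, 0, 0, 0.8],
    [-0.25, -1, 0, 0, 0, 0, 0.8],
    [-0.25, -1, 0, 0, 0, 0, 0.8],
    [-0.25, -1, 0, 0, 0, 0, 0.8],
  ],
)

```text
time: 19.5
ee_pos: [0.4628, 0.1704, 0.1465]
orientation: [[-0.99, -0.14, 0.001], [-0.14, 0.99, 0.0], [-0.001, 0.0, -1.0]]
wrist_force: [1.1, 0.5, -1.5]
finger_gap: 0.0408
gripper_force: 41.1
```

Emit:
send_rows(
  series=[
    [-0.25, -1, 0, 0, 0, 0, 0.8],
    [-0.25, -1, 0, 0, 0, 0, 0.8],
    [-0.25, -1, 0, 0, 0, 0, 0.8],
    [-0.25, -1, 0, 0, 0, 0, 0.8],
    [-0.25, -1, 0, 0, 0, 0, 0.8],
  ],
)

```text
time: 19.92
ee_pos: [0.5113, 0.0509, 0.1465]
orientation: [[-0.99, -0.139, 0.001], [-0.139, 0.99, 0.0], [-0.001, 0.0, -1.0]]
wrist_force: [0.9, 0.8, -1.4]
finger_gap: 0.0409
gripper_force: 41.1
```

Emit:
send_rows(
  series=[
    [-0.25, -1, 0, 0, 0, 0, 0.8],
    [-0.25, -1, 0, 0, 0, 0, 0.8],
    [-0.25, -1, 0, 0, 0, 0, 0.8],
    [-0.25, -1, 0, 0, 0, 0, 0.8],
    [-0.25, -1, 0, 0, 0, 0, 0.8],
  ],
)

```text
time: 20.33
ee_pos: [0.5599, -0.0685, 0.1464]
orientation: [[-0.99, -0.139, 0.001], [-0.139, 0.99, 0.0], [-0.001, -0.0, -1.0]]
wrist_force: [1.2, -0.7, -0.7]
finger_gap: 0.0412
gripper_force: 41.1
```

Emit:
send_rows(
  series=[
    [-0.25, -1, 0, 0, 0, 0, 0.8],
    [0, 0, 0, 0, 0, 0, 0.8],
    [0, 0, 0, 0, 0, 0, 0.8],
  ],
)

```text
time: 20.58
ee_pos: [0.5692, -0.0929, 0.1461]
orientation: [[-0.991, -0.136, 0.0], [-0.136, 0.991, -0.001], [-0.0, -0.001, -1.0]]
wrist_force: [-0.3, 0.8, -1.4]
finger_gap: 0.041
gripper_force: 41.0
```

Emit:
send_rows(
  series=[
    [-0.31, -0.89, 0, 0, 0, -0.08, 0.8],
    [0, 0, 0.8, 0, 0, 0, 0.8],
    [0, 0, 0.9, 0, 0, 0, 0.8],
    [0, 0, 0.8, 0, 0, 0, 0.8],
    [0, 0, 0, 0, 0, 0, 0.8],
  ],
)

```text
time: 21.0
ee_pos: [0.5772, -0.11, 0.08]
orientation: [[-0.989, -0.147, -0.006], [-0.147, 0.989, 0.001], [0.006, 0.002, -1.0]]
wrist_force: [-1.4, 0.9, -0.8]
finger_gap: 0.0412
gripper_force: 41.1
```

Emit:
send_rows(
  series=[
    [0, 0, 0, 0, 0, 0, 0.8],
    [0, 0, 0, 0, 0, 0, 0.8],
  ],
)

```text
time: 21.17
ee_pos: [0.5806, -0.1113, 0.0846]
orientation: [[-0.989, -0.147, 0.001], [-0.147, 0.989, 0.0], [-0.001, 0.0, -1.0]]
wrist_force: [0.3, 0.2, -0.2]
finger_gap: 0.0409
gripper_force: 41.1
```

```bash
python3 - <<'E'
from h import *
s=manip.read_state(); print(s["time"],s["ee_pos"].round(4),s["orientation"].round(3).tolist())
im,w=snap("wrist","w8.png"); np.savez("w8.npz",**w); held_rect(im,w,s,s["ee_pos"][2]+.015)
E
```

```text
21.1667 [ 0.5806 -0.1113  0.0846] [[-0.989, -0.147, 0.001], [-0.147, 0.989, 0.0], [-0.001, 0.0, -1.0]]
([169.0, 235.0], [578, -157], [36, 23], 1.7) tool mm [  9.2 -44.8] yaw err -6.7
([259.0, 250.0], [582, -111], [89, 49], 8.4) tool mm [-1.5  0.1] yaw err -0.0
([351.0, 194.0], [552, -70], [74, 31], 16.0) tool mm [22.2 45.1] yaw err 7.6
([334.0, 124.0], [509, -88], [25, 4], -81.5) tool mm [67.4 33.6] yaw err -89.9
```

View pics/w8.png

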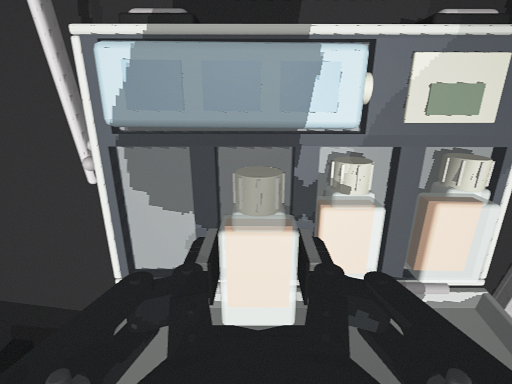

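Emit:
send_rows(
  series=[
    [0, -0.1, 0.7, 0, 0, 0, 0.8],
    [0, 0, 0.5, 0, 0, 0, 0.8],
    [0, 0, 0.2, 0, 0, 0, 0.8],
    [0, 0, 0.06, 0, 0, 0, 0.8],
    [0, 0, 0, 0, 0, 0, 0.8],
  ],
)

```text
time: 21.63
ee_pos: [0.5801, -0.1143, 0.0484]
orientation: [[-0.989, -0.146, -0.001], [-0.146, 0.989, 0.0], [0.001, 0.001, -1.0]]
wrist_force: [-4.7, 1.6, 10.4]
finger_gap: 0.0413
gripper_force: 47.5
```

Emit:
send_rows(
  series=[
    [0, 0, 0, 0, 0, 0, 0.4],
    [0, 0, 0, 0, 0, 0, 0.34],
    [0, 0, 0, 0, 0, 0, 0.34],
    [0, 0, -0.3, 0, 0, 0, 0.34],
    [0, 0, -0.5, 0, 0, 0, 0.34],
  ],
)

```text
time: 22.05
ee_pos: [0.5795, -0.1144, 0.0665]
orientation: [[-0.989, -0.146, -0.003], [-0.146, 0.989, 0.0], [0.003, 0.001, -1.0]]
wrist_force: [-0.1, 0.1, 0.5]
finger_gap: 0.0563
gripper_force: 0.0
```

Emit:
send_rows(
  series=[
    [0, 0, -1, 0, 0, 0, 0.34],
    [0, 0, -1, 0, 0, 0, 0.34],
    [0, 0, -1, 0, 0, 0, 0.34],
    [0, 0, -1, 0, 0, 0, 0.34],
    [0, 0, -1, 0, 0, 0, 0],
  ],
)

```text
time: 22.47
ee_pos: [0.5804, -0.1147, 0.1946]
orientation: [[-0.989, -0.146, 0.001], [-0.146, 0.989, -0.0], [-0.001, -0.0, -1.0]]
wrist_force: [0.2, 0.7, -0.4]
finger_gap: 0.0668
gripper_force: 0.0
```

Emit:
send_rows(
  series=[
    [0.85, -0.09, 0, 0, 0, 0, 0],
    [0.85, -0.09, 0, 0, 0, 0, 0],
    [0.85, -0.09, 0, 0, 0, 0, 0],
    [0.85, -0.09, 0, 0, 0, 0, 0],
    [0, 0, 0, 0, 0, 1, 0],
  ],
)

```text
time: 22.88
ee_pos: [0.494, -0.1376, 0.1933]
orientation: [[-0.997, -0.075, -0.001], [-0.075, 0.997, -0.0], [0.001, -0.0, -1.0]]
wrist_force: [-0.9, -0.6, -0.5]
finger_gap: 0.0856
gripper_force: 0.0
```

Emit:
send_rows(
  series=[
    [0, 0, 0, 0, 0, 1, 0],
    [0, 0, 0, 0, 0, 1, 0],
    [0, 0, 0, 0, 0, 1, 0],
    [0, 0, 0, 0, 0, 1, 0],
    [0, 0, 0, 0, 0, 1, 0],
  ],
)

```text
time: 23.3
ee_pos: [0.4978, -0.136, 0.1933]
orientation: [[-0.962, 0.272, 0.001], [0.272, 0.962, 0.0], [-0.001, 0.0, -1.0]]
wrist_force: [-0.0, -0.2, 0.2]
finger_gap: 0.0855
gripper_force: 0.0
```

Emit:
send_rows(
  series=[
    [0, 0, 0, 0, 0, 1, 0],
    [0, 0, 0, 0, 0, 1, 0],
    [0, 0, 0, 0, 0, 1, 0],
    [0, 0, 0, 0, 0, 1, 0],
    [0, 0, 0, 0, 0, 1, 0],
  ],
)

```text
time: 23.72
ee_pos: [0.4978, -0.1359, 0.1933]
orientation: [[-0.811, 0.585, 0.001], [0.585, 0.811, 0.0], [-0.001, 0.001, -1.0]]
wrist_force: [0.4, 0.4, -0.0]
finger_gap: 0.0853
gripper_force: 0.0
```

Emit:
send_rows(
  series=[
    [0, 0, 0, 0, 0, 1, 0],
    [0, 0, 0, 0, 0, 1, 0],
    [0, 0, 0, 0, 0, 1, 0],
    [0, 0, 0, 0, 0, 1, 0],
    [0, 0, 0, 0, 0, 1, 0],
  ],
)

```text
time: 24.13
ee_pos: [0.4978, -0.1359, 0.1932]
orientation: [[-0.562, 0.827, 0.001], [0.827, 0.562, 0.0], [-0.0, 0.001, -1.0]]
wrist_force: [0.1, 0.8, -1.0]
finger_gap: 0.0852
gripper_force: 0.0
```

Emit:
send_rows(
  series=[
    [0, 0, 0, 0, 0, 1, 0],
    [0, 0, 0, 0, 0, 1, 0],
    [0, 0, 0, 0, 0, 1, 0],
    [0, 0, 0, 0, 0, 1, 0],
    [0, 0, 0, 0, 0, 1, 0],
  ],
)

```text
time: 24.55
ee_pos: [0.4978, -0.1359, 0.1933]
orientation: [[-0.245, 0.969, 0.001], [0.969, 0.245, 0.0], [0.0, 0.001, -1.0]]
wrist_force: [0.5, 0.0, 0.9]
finger_gap: 0.086
gripper_force: 0.0
```

Emit:
send_rows(
  series=[
    [0, 0, 0.5, 0, 0, 1, 0],
    [0, 0, 0.5, 0, 0, 0.6, 0],
    [0, 0, 0, 0, 0, 0, 0],
    [0, 0, 0, 0, 0, 0, 0],
  ],
)

```text
time: 24.88
ee_pos: [0.4974, -0.1357, 0.1676]
orientation: [[-0.141, 0.99, -0.0], [0.99, 0.141, 0.0], [0.0, -0.0, -1.0]]
wrist_force: [-0.4, 0.3, 0.8]
finger_gap: 0.0855
gripper_force: 0.0
```

```bash
python3 - <<'E'
from h import *
s=manip.read_state(); print(s["time"],s["ee_pos"].round(4),s["orientation"].round(3).tolist(),s["joint_pos"].round(2))
im,w=snap("wrist","w9.png"); np.savez("w9.npz",**w)
h=cv2.cvtColor(im,cv2.COLOR_RGB2HSV);H,S,V=[h[...,i].astype(int) for i in range(3)]
for r in rects((H>85)&(H<115)&(S>20)&(V>60),w,.063,500): print(r)
E
```

```text
24.8833 [ 0.4974 -0.1357  0.1676] [[-0.141, 0.99, -0.0], [0.99, 0.141, 0.0], [0.0, -0.0, -1.0]] [-0.18  0.31  0.43  1.96 -0.16  0.91  0.48]
([310.0, 135.0], [543, -94], [233, 156], -81.6)
```

View pics/w9.png

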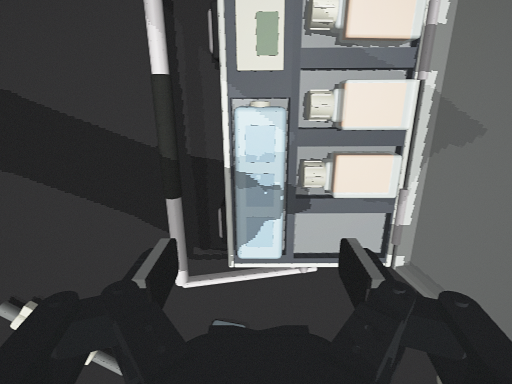

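Emit:
send_rows(
  series=[
    [0, 0.05, 1, 0, 0, 0, 0.15],
    [0, 0, 1, 0, 0, 0, 0.15],
    [0, 0, 1, 0, 0, 0, 0.15],
    [0, 0, 1, 0, 0, 0, 0.15],
    [0, 0, 0.4, 0, 0, 0, 0.15],
  ],
)

```text
time: 25.35
ee_pos: [0.4981, -0.1353, 0.0554]
orientation: [[-0.141, 0.99, -0.002], [0.99, 0.141, 0.001], [0.001, -0.002, -1.0]]
wrist_force: [-2.5, -0.1, 10.7]
finger_gap: 0.0725
gripper_force: 6.1
```

Emit:
send_rows(
  series=[
    [0, 0, 0, 0, 0, 0, 0.15],
    [0, 0, 0, 0, 0, 0, 0.15],
    [0, 0, 0, 0, 0, 0, 0.15],
  ],
)

```text
time: 25.6
ee_pos: [0.4998, -0.136, 0.0585]
orientation: [[-0.139, 0.99, 0.002], [0.99, 0.139, -0.0], [-0.0, 0.002, -1.0]]
wrist_force: [-0.7, -0.5, -0.1]
finger_gap: 0.0724
gripper_force: 0.1
```

Emit:
send_rows(
  series=[
    [0, 0, -1, 0, 0, 0, 0.15],
    [-0.5, 0, 0, 0, 0, 0, 0.25],
    [-0.5, 0, 0, 0, 0, 0, 0.25],
    [0, 0, 0, 0, 0, 0, 0.25],
    [0, 0, 0, 0, 0, 0, 0.25],
  ],
)

```text
time: 26.02
ee_pos: [0.5023, -0.1615, 0.0823]
orientation: [[-0.137, 0.991, 0.001], [0.991, 0.137, -0.0], [-0.0, 0.001, -1.0]]
wrist_force: [-0.4, 0.9, 0.3]
finger_gap: 0.0643
gripper_force: 0.0
```

```bash
python3 - <<'E'
from h import *
s=manip.read_state(); print(s["time"],s["ee_pos"].round(4),s["orientation"].round(3).tolist(),s["finger_gap"])
im,w=snap("wrist","w10.png"); np.savez("w10.npz",**w)
E
```

```text
26.0167 [ 0.5023 -0.1615  0.0823] [[-0.137, 0.991, 0.001], [0.991, 0.137, -0.0], [-0.0, 0.001, -1.0]] 0.06430201746926169
```

View pics/w10.png

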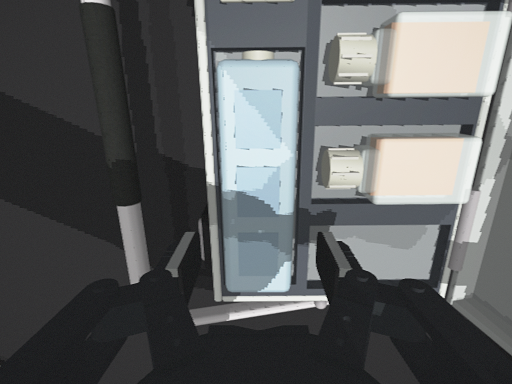

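Emit:
send_rows(
  series=[
    [0, 0, 0.8, 0, 0, 0, 0.25],
    [0, 0, 0.35, 0, 0, 0, 0.25],
    [0, 0, 0.1, 0, 0, 0, 0.25],
    [0, 0, 0, 0, 0, 0, 0.25],
    [0, 0, 0, 0, 0, 0, 0.25],
  ],
)

```text
time: 26.48
ee_pos: [0.5022, -0.1604, 0.0507]
orientation: [[-0.139, 0.99, -0.001], [0.99, 0.139, 0.0], [0.0, -0.001, -1.0]]
wrist_force: [0.4, 0.4, 0.2]
finger_gap: 0.064
gripper_force: 0.0
```

Emit:
send_rows(
  series=[
    [0, 0, 0, 0, 0, 0, 0.8],
    [0, 0, 0, 0, 0, 0, 0.8],
    [0, 0, 0, 0, 0, 0, 0.8],
    [0, 0, 0, 0, 0, 0, 0.8],
    [0, 0, 0, 0, 0, 0, 0.8],
  ],
  newtons=70,
)

```text
time: 26.9
ee_pos: [0.5028, -0.1606, 0.0517]
orientation: [[-0.139, 0.99, 0.001], [0.99, 0.139, -0.0], [-0.0, 0.001, -1.0]]
wrist_force: [-1.8, 0.4, 5.9]
finger_gap: 0.0438
gripper_force: 71.9
```

Emit:
send_rows(
  series=[
    [0, 0, -0.6, 0, 0, 0, 0.8],
    [0, 0, -1, 0, 0, 0, 0.8],
    [0, 0, -1, 0, 0, 1, 0.8],
    [0, 0, -1, 0, 0, 1, 0.8],
    [0, 0, -0.5, 0, 0, 1, 0.8],
  ],
)

```text
time: 27.32
ee_pos: [0.5033, -0.1609, 0.1562]
orientation: [[0.074, 0.997, 0.003], [0.997, -0.074, -0.0], [0.0, 0.003, -1.0]]
wrist_force: [0.8, -0.2, -1.8]
finger_gap: 0.044
gripper_force: 72.0
```

Emit:
send_rows(
  series=[
    [0, 0, 0, 0, 0, 0.9, 0.8],
    [0.9, 0, 0, 0, 0, 0, 0.8],
    [0.9, 0, 0, 0, 0, 0, 0.8],
    [0.9, 0, 0, 0, 0, 0, 0.8],
    [0.9, 0, 0, 0, 0, 0, 0.8],
  ],
)

```text
time: 27.73
ee_pos: [0.5141, -0.0703, 0.1535]
orientation: [[0.133, 0.991, 0.0], [0.991, -0.133, 0.0], [0.0, 0.0, -1.0]]
wrist_force: [0.3, -0.3, -3.2]
finger_gap: 0.0441
gripper_force: 71.9
```

Emit:
send_rows(
  series=[
    [0.9, 0, 0, 0, 0, 0, 0.8],
    [0.9, 0, 0, 0, 0, 0, 0.8],
    [0.9, 0, 0, 0, 0, 0, 0.8],
    [0.9, 0, 0, 0, 0, 0, 0.8],
    [0.9, 0, 0, 0, 0, 0, 0.8],
  ],
)

```text
time: 28.15
ee_pos: [0.529, 0.0414, 0.1535]
orientation: [[0.132, 0.991, 0.0], [0.991, -0.132, 0.0], [0.0, 0.0, -1.0]]
wrist_force: [-0.1, 0.4, -2.5]
finger_gap: 0.0444
gripper_force: 71.9
```

Emit:
send_rows(
  series=[
    [0.9, 0, 0, 0, 0, 0, 0.8],
    [0.9, 0, 0, 0, 0, 0, 0.8],
    [0.9, 0, 0, 0, 0, 0, 0.8],
    [0.9, 0, 0, 0, 0, 0, 0.8],
    [0.9, 0, 0, 0, 0, 0, 0.8],
  ],
)

```text
time: 28.57
ee_pos: [0.5438, 0.1529, 0.1534]
orientation: [[0.132, 0.991, -0.0], [0.991, -0.132, 0.0], [0.0, -0.0, -1.0]]
wrist_force: [-0.7, 0.4, -1.4]
finger_gap: 0.0441
gripper_force: 71.9
```

Emit:
send_rows(
  series=[
    [0.9, 0, 0, 0, 0, 0, 0.8],
    [0.9, 0, 0, 0, 0, 0, 0.8],
    [0.9, 0, 0, 0, 0, 0, 0.8],
    [0, 0.8, 0, 0, 0, 0, 0.8],
    [0, 0.8, 0, 0, 0, 0, 0.8],
  ],
)

```text
time: 28.98
ee_pos: [0.5918, 0.2164, 0.1532]
orientation: [[0.127, 0.992, -0.001], [0.992, -0.127, 0.001], [0.001, -0.001, -1.0]]
wrist_force: [0.5, -0.3, -0.3]
finger_gap: 0.044
gripper_force: 71.9
```

Emit:
send_rows(
  series=[
    [0, 0.8, 0, 0, 0, 0, 0.8],
    [0, 0.8, 0, 0, 0, 0, 0.8],
    [0, 0, 0, 0, 0, 0, 0.8],
    [0, 0, 0, 0, 0, 0, 0.8],
  ],
)

```text
time: 29.32
ee_pos: [0.6325, 0.2074, 0.1528]
orientation: [[0.133, 0.991, -0.001], [0.991, -0.133, -0.001], [-0.001, -0.0, -1.0]]
wrist_force: [0.0, -1.1, -2.2]
finger_gap: 0.0444
gripper_force: 72.0
```

```bash
python3 - <<'E'
from h import *
s=manip.read_state(); print(s["time"],s["ee_pos"].round(4),s["orientation"].round(3).tolist(),s["finger_gap"])
im,w=snap("wrist","w11.png"); np.savez("w11.npz",**w)
E
```

```text
29.3167 [0.6325 0.2074 0.1528] [[0.133, 0.991, -0.001], [0.991, -0.133, -0.001], [-0.001, -0.0, -1.0]] 0.04444895175873215
```

View pics/w11.png

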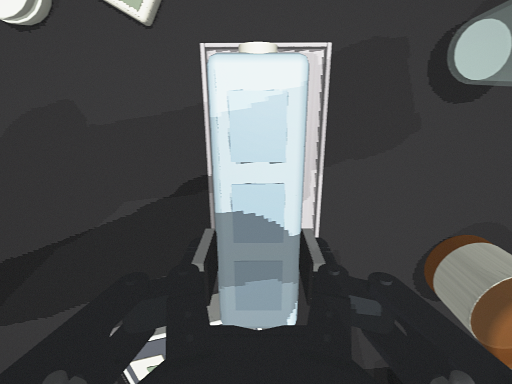

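Emit:
send_rows(
  series=[
    [0.08, 0.16, 1, 0, 0, 0, 0.8],
    [0, 0, 1, 0, 0, 0, 0.8],
    [0, 0, 1, 0, 0, 0, 0.8],
    [0, 0, 1, 0, 0, 0, 0.8],
    [0, 0, 0.8, 0, 0, 0, 0.8],
  ],
)

```text
time: 29.78
ee_pos: [0.6344, 0.2101, 0.0316]
orientation: [[0.131, 0.991, -0.002], [0.991, -0.131, -0.0], [-0.0, -0.002, -1.0]]
wrist_force: [-0.4, -0.5, -0.5]
finger_gap: 0.0438
gripper_force: 72.0
```

Emit:
send_rows(
  series=[
    [0, 0, 0.3, 0, 0, 0, 0.8],
    [0, 0, 0.15, 0, 0, 0, 0.8],
    [0, 0, 0, 0, 0, 0, 0.8],
    [0, 0, 0, 0, 0, 0, 0.8],
  ],
)

```text
time: 30.12
ee_pos: [0.637, 0.21, 0.0234]
orientation: [[0.132, 0.991, 0.001], [0.991, -0.132, 0.001], [0.001, 0.001, -1.0]]
wrist_force: [0.8, -0.6, -1.2]
finger_gap: 0.044
gripper_force: 72.0
```

Emit:
send_rows(
  series=[
    [0, 0, 0.2, 0, 0, 0, 0.8],
    [0, 0, 0.06, 0, 0, 0, 0.8],
    [0, 0, 0, 0, 0, 0, 0.8],
    [0, 0, 0, 0, 0, 0, 0.8],
    [0, 0, 0, 0, 0, 0, 0.4],
  ],
)

```text
time: 30.53
ee_pos: [0.6367, 0.2097, 0.016]
orientation: [[0.132, 0.991, 0.001], [0.991, -0.132, 0.0], [0.0, 0.0, -1.0]]
wrist_force: [-0.6, 0.1, 0.5]
finger_gap: 0.0511
gripper_force: 0.0
```

Emit:
send_rows(
  series=[
    [0, 0, 0, 0, 0, 0, 0.3],
    [0, 0, 0, 0, 0, 0, 0.3],
    [0, 0, -0.4, 0, 0, 0, 0.3],
    [0, 0, -0.8, 0, 0, 0, 0.3],
    [0, 0, -1, 0, 0, 0, 0.3],
  ],
)

```text
time: 30.95
ee_pos: [0.6354, 0.2091, 0.0702]
orientation: [[0.132, 0.991, -0.003], [0.991, -0.132, -0.001], [-0.002, -0.003, -1.0]]
wrist_force: [0.3, -0.8, 0.3]
finger_gap: 0.0596
gripper_force: 0.0
```

Emit:
send_rows(
  series=[
    [0, 0, -1, 0, 0, 0, 0.2],
    [0, 0, -1, 0, 0, 0, 0.2],
    [0, 0, -1, 0, 0, 0, 0.2],
    [0, 0, -1, 0, 0, 0, 0.2],
    [0, 0, -1, 0, 0, 0, 0.2],
  ],
)

```text
time: 31.37
ee_pos: [0.6364, 0.2094, 0.1979]
orientation: [[0.132, 0.991, 0.001], [0.991, -0.132, 0.0], [0.0, 0.001, -1.0]]
wrist_force: [-0.2, 0.1, -0.0]
finger_gap: 0.0681
gripper_force: 0.0
```

Emit:
send_rows(
  series=[
    [0, -1, -1, 0, 0, 0, 0],
    [0, -1, 0, 0, 0, 0, 0],
    [0, -1, 0, 0, 0, 0, 0],
    [0, -1, 0, 0, 0, 0, 0],
    [-1, -1, 0, 0, 0, 0, 0],
  ],
)

```text
time: 31.78
ee_pos: [0.5079, 0.206, 0.2212]
orientation: [[0.126, 0.992, 0.001], [0.992, -0.126, 0.003], [0.003, 0.001, -1.0]]
wrist_force: [-0.1, 1.3, 0.6]
finger_gap: 0.0853
gripper_force: 0.0
```

```bash
python3 - <<'E'
from h import *
s=manip.read_state(); print(s["time"],s["ee_pos"].round(4),s["orientation"].round(3).tolist())
im,c=snap("top","top2.png"); h=cv2.cvtColor(im,cv2.COLOR_RGB2HSV);H,S,V=[h[...,i].astype(int) for i in range(3)]
for z in (.025,.029): print(z,rects((H>90)&(H<115)&(S>20)&(S<120)&(V>130),c,z,60))
im,w=snap("wrist","w12.png"); h=cv2.cvtColor(im,cv2.COLOR_RGB2HSV);H,S,V=[h[...,i].astype(int) for i in range(3)]
print("wrist",rects((H>85)&(H<115)&(S>15)&(V>130),w,.027,300))
E
```

```text
31.7833 [0.5079 0.206  0.2212] [[0.126, 0.992, 0.001], [0.992, -0.126, 0.003], [0.003, 0.001, -1.0]]
0.025 [([363.0, 191.0], [481, -425], [150, 47], 85.1), ([180.0, 149.0], [639, 233], [147, 46], 81.9)]
0.029 [([363.0, 191.0], [481, -424], [149, 46], 85.1), ([180.0, 149.0], [638, 232], [147, 46], 81.9)]
wrist [([278.0, 304.0], [495, -13], [89, 86], -70.3), ([367.0, 130.0], [637, 232], [149, 47], 81.8)]
```

Emit:
send_rows(
  series=[
    [-1, 0.08, 0, 0, 0, 0, 0],
    [-1, 0.08, 0, 0, 0, 0, 0],
    [-1, 0.08, 0, 0, 0, 0, 0],
    [-1, 0.08, 0, 0, 0, 0, 0],
    [-1, 0.08, 0, 0, 0, 0, 0],
  ],
)

```text
time: 32.3
ee_pos: [0.5029, 0.0747, 0.2215]
orientation: [[0.133, 0.991, 0.001], [0.991, -0.133, 0.001], [0.001, 0.001, -1.0]]
wrist_force: [0.1, 0.2, 0.7]
finger_gap: 0.0854
gripper_force: 0.0
```

Emit:
send_rows(
  series=[
    [-1, 0.08, 0, 0, 0, 0, 0],
    [-1, 0.08, 0, 0, 0, 0, 0],
    [-1, 0.08, 0, 0, 0, 0, 0],
    [-1, 0.08, 0, 0, 0, 0, 0],
    [-1, 0.08, 0, 0, 0, 0, 0],
  ],
)

```text
time: 32.72
ee_pos: [0.4963, -0.0507, 0.2215]
orientation: [[0.133, 0.991, 0.001], [0.991, -0.133, 0.0], [0.001, 0.001, -1.0]]
wrist_force: [0.1, -0.7, 0.0]
finger_gap: 0.0854
gripper_force: 0.0
```

Emit:
send_rows(
  series=[
    [-1, 0.08, 0, 0, 0, 0, 0],
    [-1, 0.08, 0, 0, 0, 0, 0],
    [-1, 0.08, 0, 0, 0, 0, 0],
    [-1, 0.08, 0, 0, 0, 0, 0],
    [-1, 0.08, 0, 0, 0, 0, 0],
  ],
)

```text
time: 33.13
ee_pos: [0.4895, -0.176, 0.2215]
orientation: [[0.133, 0.991, 0.001], [0.991, -0.133, -0.0], [0.0, 0.001, -1.0]]
wrist_force: [0.6, 0.2, -0.0]
finger_gap: 0.0853
gripper_force: 0.0
```

Emit:
send_rows(
  series=[
    [-1, 0.08, 0, 0, 0, 0, 0],
    [-1, 0.08, 0, 0, 0, 0, 0],
    [-1, 0.08, 0, 0, 0, 0, 0],
    [-1, 0.08, 0, 0, 0, 0, 0],
    [-1, 0.08, 0, 0, 0, 0, 0],
  ],
)

```text
time: 33.55
ee_pos: [0.4828, -0.3013, 0.2214]
orientation: [[0.133, 0.991, 0.001], [0.991, -0.133, -0.0], [-0.0, 0.001, -1.0]]
wrist_force: [-0.3, 0.2, 0.6]
finger_gap: 0.0851
gripper_force: 0.0
```

Emit:
send_rows(
  series=[
    [-1, 0.08, 0, 0, 0, 0, 0],
    [-1, 0.08, 0, 0, 0, 0, 0],
    [-1, 0.08, 0, 0, 0, 0, 0],
    [-1, 0.08, 0, 0, 0, 0, 0],
    [-1, 0.08, 0, 0, 0, 0, 0],
  ],
)

```text
time: 33.97
ee_pos: [0.4761, -0.4265, 0.2214]
orientation: [[0.132, 0.991, 0.001], [0.991, -0.132, -0.0], [-0.0, 0.001, -1.0]]
wrist_force: [1.2, -0.2, 0.1]
finger_gap: 0.0853
gripper_force: 0.0
```

Emit:
send_rows(
  series=[
    [-1, 0.08, 0, 0, 0, 0, 0],
    [-0.2, 0, 1, 0, 0, -0.5, 0],
    [0, 0, 1, 0, 0, 0, 0],
    [0, 0, 1, 0, 0, 0, 0],
    [0, 0, 0, 0, 0, 0, 0],
  ],
)

```text
time: 34.38
ee_pos: [0.4724, -0.4532, 0.1413]
orientation: [[0.098, 0.995, -0.005], [0.995, -0.098, 0.004], [0.004, -0.006, -1.0]]
wrist_force: [-0.7, 1.4, -0.6]
finger_gap: 0.0857
gripper_force: 0.0
```

```bash
python3 - <<'E'
from h import *
s=manip.read_state(); print(s["time"],s["ee_pos"].round(4),s["orientation"].round(3).tolist())
im,w=snap("wrist","w13.png"); s=manip.read_state(); h=cv2.cvtColor(im,cv2.COLOR_RGB2HSV);H,S,V=[h[...,i].astype(int) for i in range(3)]
for r in rects((H>85)&(H<115)&(S>15)&(V>100),w,.022,300): print(r,tool([r[1][0]/1e3,r[1][1]/1e3,.022],s)[0,:2].round(4))
E
```

```text
34.3833 [ 0.4724 -0.4532  0.1413] [[0.098, 0.995, -0.005], [0.995, -0.098, 0.004], [0.004, -0.006, -1.0]]
([267.0, 148.0], [482, -428], [150, 46], 85.2) [0.0264 0.0066]
```

Emit:
send_rows(
  series=[
    [0, 0.26, 1, 0, 0, -0.2, 0.1],
    [0, 0, 1, 0, 0, 0, 0.15],
    [0, 0, 1, 0, 0, 0, 0.15],
    [0, 0, 1, 0, 0, 0, 0.15],
    [0, 0, 0, 0, 0, 0, 0.15],
  ],
)

```text
time: 34.85
ee_pos: [0.4799, -0.4539, 0.0431]
orientation: [[0.083, 0.997, -0.003], [0.997, -0.083, 0.003], [0.003, -0.003, -1.0]]
wrist_force: [-0.5, 1.2, 0.3]
finger_gap: 0.0727
gripper_force: 0.0
```

Emit:
send_rows(
  series=[
    [0, 0, 0, 0, 0, 0, 0.15],
    [0, 0, 0, 0, 0, 0, 0.15],
  ],
)

```text
time: 35.02
ee_pos: [0.4816, -0.4567, 0.0482]
orientation: [[0.084, 0.996, 0.002], [0.996, -0.084, -0.002], [-0.002, 0.002, -1.0]]
wrist_force: [0.2, -0.1, 1.0]
finger_gap: 0.0725
gripper_force: 0.0
```

```bash
python3 - <<'E'
from h import *
im,w=snap("wrist","w14.png"); s=manip.read_state(); print(s["ee_pos"].round(4),s["orientation"].round(3).tolist()); h=cv2.cvtColor(im,cv2.COLOR_RGB2HSV);H,S,V=[h[...,i].astype(int) for i in range(3)]
for r in rects((H>85)&(H<115)&(S>15)&(V>100),w,.022,300): print(r,tool([r[1][0]/1e3,r[1][1]/1e3,.022],s)[0,:2].round(4))
E
```

```text
[ 0.4818 -0.4568  0.0484] [[0.084, 0.996, 0.003], [0.996, -0.084, -0.003], [-0.002, 0.003, -1.0]]
([255.0, 163.0], [482, -428], [149, 46], 85.2) [ 0.0288 -0.0023]
```

Emit:
send_rows(
  series=[
    [0.13, -0.08, 0.8, 0, 0, 0, 0.15],
    [0, 0, 0.5, 0, 0, 0, 0.15],
    [0, 0, 0.18, 0, 0, 0, 0.15],
    [0, 0, 0, 0, 0, 0, 0.15],
    [0, 0, 0, 0, 0, 0, 0.15],
  ],
)

```text
time: 35.48
ee_pos: [0.4791, -0.4524, 0.0091]
orientation: [[0.084, 0.996, 0.0], [0.996, -0.084, -0.0], [-0.0, 0.0, -1.0]]
wrist_force: [-0.4, 0.1, 0.5]
finger_gap: 0.0728
gripper_force: 0.0
```

Emit:
send_rows(
  series=[
    [0, 0, 0, 0, 0, 0, 0.8],
    [0, 0, 0, 0, 0, 0, 0.8],
    [0, 0, 0, 0, 0, 0, 0.8],
    [0, 0, 0, 0, 0, 0, 0.8],
    [0, 0, 0, 0, 0, 0, 0.8],
  ],
  newtons=70,
)

```text
time: 35.9
ee_pos: [0.4795, -0.4528, 0.0098]
orientation: [[0.084, 0.996, 0.002], [0.996, -0.084, -0.001], [-0.001, 0.002, -1.0]]
wrist_force: [-0.6, -0.2, 6.0]
finger_gap: 0.0444
gripper_force: 73.0
```

Emit:
send_rows(
  series=[
    [0, 0, -0.6, 0, 0, 0, 0.8],
    [0, 0, -1, 0, 0, -0.8, 0.8],
    [0, 0, -1, 0, 0, -0.8, 0.8],
    [0, 0, -1, 0, 0, -0.8, 0.8],
    [0, 0, -1, 0, 0, -0.8, 0.8],
  ],
)

```text
time: 36.32
ee_pos: [0.4785, -0.452, 0.1255]
orientation: [[-0.142, 0.99, -0.0], [0.99, 0.142, -0.0], [-0.0, -0.0, -1.0]]
wrist_force: [1.3, -0.2, -1.4]
finger_gap: 0.0442
gripper_force: 72.1
```

Emit:
send_rows(
  series=[
    [0, 0, -0.6, 0, 0, 0, 0.8],
    [0.95, 0.21, 0, 0, 0, 0, 0.8],
    [0.95, 0.21, 0, 0, 0, 0, 0.8],
    [0.95, 0.21, 0, 0, 0, 0, 0.8],
    [0.95, 0.21, 0, 0, 0, 0, 0.8],
  ],
)

```text
time: 36.73
ee_pos: [0.4861, -0.3541, 0.1394]
orientation: [[-0.138, 0.99, 0.0], [0.99, 0.138, 0.0], [0.0, 0.0, -1.0]]
wrist_force: [0.0, -0.4, -1.2]
finger_gap: 0.0445
gripper_force: 72.2
```

Emit:
send_rows(
  series=[
    [0.95, 0.21, 0, 0, 0, 0, 0.8],
    [0.95, 0.21, 0, 0, 0, 0, 0.8],
    [0.95, 0.21, 0, 0, 0, 0, 0.8],
    [0.95, 0.21, 0, 0, 0, 0, 0.8],
    [0.95, 0.21, 0, 0, 0, 0, 0.8],
  ],
)

```text
time: 37.15
ee_pos: [0.4956, -0.2327, 0.1394]
orientation: [[-0.139, 0.99, 0.0], [0.99, 0.139, 0.0], [0.0, 0.0, -1.0]]
wrist_force: [1.1, -0.3, -1.5]
finger_gap: 0.0444
gripper_force: 72.2
```

Emit:
send_rows(
  series=[
    [0.95, 0.21, 0, 0, 0, 0, 0.8],
    [0.95, 0.21, 0, 0, 0, 0, 0.8],
    [0, 0, 0, 0, 0, 0, 0.8],
    [0, 0, 0, 0, 0, 0, 0.8],
  ],
)

```text
time: 37.48
ee_pos: [0.4999, -0.1837, 0.1392]
orientation: [[-0.142, 0.99, 0.0], [0.99, 0.142, 0.001], [0.001, 0.0, -1.0]]
wrist_force: [-0.0, -0.5, -1.7]
finger_gap: 0.0443
gripper_force: 72.2
```

Emit:
send_rows(
  series=[
    [0.92, 0.24, 0, 0, 0, 0, 0.8],
    [0, 0, 0.8, 0, 0, 0, 0.8],
    [0, 0, 0.8, 0, 0, 0, 0.8],
    [0, 0, 0.5, 0, 0, 0, 0.8],
    [0, 0, 0, 0, 0, 0, 0.8],
  ],
)

```text
time: 37.9
ee_pos: [0.5007, -0.1625, 0.0843]
orientation: [[-0.138, 0.99, -0.004], [0.99, 0.138, -0.0], [0.0, -0.004, -1.0]]
wrist_force: [-0.5, -0.3, -1.8]
finger_gap: 0.044
gripper_force: 72.0
```

Emit:
send_rows(
  series=[
    [0, 0, 0, 0, 0, 0, 0.8],
    [0, 0, 0, 0, 0, 0, 0.8],
  ],
)

```text
time: 38.07
ee_pos: [0.5028, -0.1629, 0.087]
orientation: [[-0.138, 0.99, 0.001], [0.99, 0.138, -0.001], [-0.001, 0.001, -1.0]]
wrist_force: [0.3, -0.7, -1.3]
finger_gap: 0.044
gripper_force: 72.0
```

```bash
python3 - <<'E'
from h import *
im,w=snap("wrist","w15.png"); s=manip.read_state(); print(s["ee_pos"].round(4),s["orientation"].round(3).tolist()); h=cv2.cvtColor(im,cv2.COLOR_RGB2HSV);H,S,V=[h[...,i].astype(int) for i in range(3)]
m=(H>85)&(H<112)&(S>15)&(V>120); m[:,:190]=0; m[:,330:]=0; z=s["ee_pos"][2]+.0125
for r in rects(m,w,z,300): print(r,tool([r[1][0]/1e3,r[1][1]/1e3,z],s)[0,:2].round(4))
E
```

```text
[ 0.503  -0.1627  0.0872] [[-0.138, 0.99, 0.002], [0.99, 0.138, -0.001], [-0.001, 0.002, -1.0]]
([255.0, 170.0], [498, -134], [159, 45], -82.5) [ 0.0291 -0.001 ]
```

Emit:
send_rows(
  series=[
    [0.1, -0.02, 0.8, 0, 0, 0, 0.8],
    [0, 0, 0.4, 0, 0, 0, 0.8],
    [0, 0, 0.15, 0, 0, 0, 0.8],
    [0, 0, 0.08, 0, 0, 0, 0.8],
    [0, 0, 0, 0, 0, 0, 0.8],
  ],
)

```text
time: 38.53
ee_pos: [0.5016, -0.1595, 0.0503]
orientation: [[-0.139, 0.99, -0.0], [0.99, 0.139, -0.0], [-0.0, -0.0, -1.0]]
wrist_force: [-0.4, 0.6, -1.5]
finger_gap: 0.0439
gripper_force: 72.1
```

Emit:
send_rows(
  series=[
    [0, 0, 0, 0, 0, 0, 0.8],
    [0, 0, 0, 0, 0, 0, 0.8],
  ],
)

```text
time: 38.7
ee_pos: [0.502, -0.1595, 0.0509]
orientation: [[-0.139, 0.99, 0.001], [0.99, 0.139, -0.0], [-0.0, 0.001, -1.0]]
wrist_force: [-0.5, 0.0, -1.5]
finger_gap: 0.0445
gripper_force: 72.1
```

Emit:
send_rows(
  series=[
    [0, 0, 0, 0, 0, 0, 0.4],
    [0, 0, 0, 0, 0, 0, 0.3],
    [0, 0, 0, 0, 0, 0, 0.3],
    [0, 0, -0.4, 0, 0, 0, 0.3],
    [0, 0, -0.8, 0, 0, 0, 0.3],
  ],
)

```text
time: 39.12
ee_pos: [0.5002, -0.1589, 0.0795]
orientation: [[-0.139, 0.99, -0.004], [0.99, 0.139, 0.0], [0.001, -0.004, -1.0]]
wrist_force: [-0.4, -0.2, -0.2]
finger_gap: 0.0596
gripper_force: 0.0
```

Emit:
send_rows(
  series=[
    [0, 0, -1, 0, 0, 0, 0.3],
    [0, 0, -1, 0, 0, 0, 0.3],
    [0, 0, -1, 0, 0, 0, 0.3],
    [0, 0, -1, 0, 0, 0, 0.3],
    [0, 0, -1, 0, 0, 0, 0.3],
  ],
)

```text
time: 39.53
ee_pos: [0.5013, -0.1595, 0.2074]
orientation: [[-0.139, 0.99, 0.001], [0.99, 0.139, -0.0], [-0.0, 0.001, -1.0]]
wrist_force: [0.7, 0.1, 0.9]
finger_gap: 0.0598
gripper_force: 0.0
```

Emit:
send_rows(
  series=[
    [0, -1, -1, 0, 0, 0, 0.3],
    [0, -1, -1, 0, 0, 0, 0.3],
    [0, 0, 0, 0, 0, 0, 0.3],
    [0, 0, 0, 0, 0, 0, 0.3],
  ],
)

```text
time: 39.87
ee_pos: [0.452, -0.1668, 0.2576]
orientation: [[-0.138, 0.99, 0.005], [0.99, 0.138, 0.001], [0.0, 0.005, -1.0]]
wrist_force: [-0.0, -0.1, 0.5]
finger_gap: 0.0596
gripper_force: 0.0
```

```bash
python3 - <<'E'
from h import *
s=manip.read_state(); print(s["time"],s["ee_pos"].round(4),s["orientation"].round(3).tolist(),s["joint_pos"].round(2))
im,w=snap("wrist","w16.png"); np.savez("w16.npz",**w); h=cv2.cvtColor(im,cv2.COLOR_RGB2HSV);H,S,V=[h[...,i].astype(int) for i in range(3)]
for r in rects((H>85)&(H<112)&(S>25)&(V>120),w,.063,300): print(r)
for r in rects((V>170)&(H<25)&(S>8),w,.063,200): print("warm",r)
t=cv2.resize(snap("top","top3.png")[0][100:230,120:330],(512,317),interpolation=cv2.INTER_CUBIC)
cv2.imwrite("pics/m16.png",np.vstack([im,t[:216]])[:,:,::-1])
E
```

```text
39.8667 [ 0.452  -0.1668  0.2576] [[-0.138, 0.99, 0.005], [0.99, 0.138, 0.001], [0.0, 0.005, -1.0]] [-0.28  0.14  0.6   1.93 -0.09  1.09  0.5 ]
([299.0, 139.0], [497, -134], [148, 46], -82.4)
warm ([379.0, 135.0], [592, -111], [53, 36], 7.9)
warm ([386.0, 80.0], [583, -50], [53, 36], 8.4)
warm ([392.0, 14.0], [571, 15], [53, 28], 7.8)
```

View pics/m16.png

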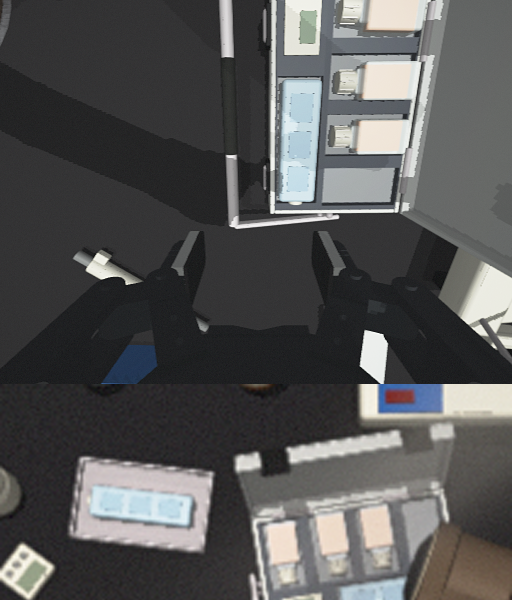

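```bash
python3 - <<'E'
from h import *
c=manip.get_calibration("top"); t=np.array([.545,-.0845]); R=Rot.from_euler("z",8.1,degrees=True).as_matrix()[:2,:2]
for n,p in dict(outL=(347,78),inL=(352,104),outR=(703,28),inR=(703,52),outm=(525,52),inm=(527,78)).items():
    P=ray(c,np.array(p)/4+[130,110],.223)[0,:2]; print(n,P.round(3),(R.T@(P-t)).round(3))
E
```

```text
outL [0.662 0.072] [0.138 0.138]
inL [0.641 0.068] [0.117 0.138]
outR [ 0.696 -0.204] [ 0.133 -0.139]
inR [ 0.678 -0.203] [ 0.115 -0.136]
outm [ 0.68  -0.066] [ 0.136 -0.001]
inm [ 0.659 -0.067] [0.116 0.001]
```

Emit:
send_rows(
  series=[
    [0, 0, -0.6, 0, 0, 0, 0],
    [0, 0, -0.7, 0, 0, 0, 0],
    [0.28, 0.92, 0, 0, 0, 0, 0],
    [0.28, 0.92, 0, 0, 0, 0, 0],
    [0.28, 0.92, 0, 0, 0, 0, 0],
  ],
)

```text
time: 40.38
ee_pos: [0.5187, -0.1349, 0.287]
orientation: [[-0.139, 0.99, -0.001], [0.99, 0.139, 0.0], [0.0, -0.001, -1.0]]
wrist_force: [-0.2, 0.4, -0.2]
finger_gap: 0.0853
gripper_force: 0.0
```

Emit:
send_rows(
  series=[
    [0.28, 0.92, 0, 0, 0, 0, 0],
    [0.28, 0.92, 0, 0, 0, 0, 0],
    [0.28, 0.92, 0, 0, 0, 0, 0],
    [0.28, 0.92, 0, 0, 0, 0, 0],
    [0.28, 0.92, 0, 0, 0, 0, 0],
  ],
)

```text
time: 40.8
ee_pos: [0.6277, -0.0839, 0.2857]
orientation: [[-0.14, 0.99, -0.003], [0.99, 0.14, -0.0], [0.0, -0.003, -1.0]]
wrist_force: [-0.3, -0.3, 0.1]
finger_gap: 0.0852
gripper_force: 0.0
```

Emit:
send_rows(
  series=[
    [0.28, 0.92, 0, 0, 0, 0, 0],
    [0.28, 0.92, 0, 0, 0, 0, 0],
    [0, 0, 0, 0, 0, 0, 0],
    [0, 0, 0, 0, 0, 0, 0],
    [0, 0, 0, 0, 0, 0, 0],
  ],
)

```text
time: 41.22
ee_pos: [0.6696, -0.0652, 0.2861]
orientation: [[-0.139, 0.99, -0.003], [0.99, 0.139, -0.001], [-0.001, -0.003, -1.0]]
wrist_force: [0.0, 0.1, 0.5]
finger_gap: 0.0853
gripper_force: 0.0
```

Emit:
send_rows(
  series=[
    [0, 0, 0.8, 0, 0, 0, 0],
    [0, 0, 0.8, 0, 0, 0, 0],
    [0, 0, 0.7, 0, 0, 0, 0],
    [0, 0, 0, 0, 0, 0, 0],
  ],
)

```text
time: 41.55
ee_pos: [0.6674, -0.0652, 0.2266]
orientation: [[-0.138, 0.99, -0.006], [0.99, 0.138, 0.0], [0.001, -0.006, -1.0]]
wrist_force: [-0.3, 1.1, -0.8]
finger_gap: 0.0855
gripper_force: 0.0
```

Emit:
send_rows(
  series=[
    [0, 0, 0.5, 0, 0, 0, 0],
    [0, 0, 0.5, 0, 0, 0, 0],
    [0, 0, 0.5, 0, 0, 0, 0],
    [0, 0, 0, 0, 0, 0, 0],
    [0, 0, 0, 0, 0, 0, 0],
  ],
)

```text
time: 41.97
ee_pos: [0.6697, -0.0649, 0.192]
orientation: [[-0.139, 0.99, -0.001], [0.99, 0.139, -0.0], [0.0, -0.001, -1.0]]
wrist_force: [-0.0, -0.4, 1.5]
finger_gap: 0.0854
gripper_force: 0.0
```

Emit:
send_rows(
  series=[
    [0, -0.5, 0, 0, 0, 0, 0],
    [0, -0.5, 0, 0, 0, 0, 0],
    [0, -0.4, 0, 0, 0, 0, 0],
    [0, -0.4, 0, 0, 0, 0, 0],
    [0, -0.4, 0, 0, 0, 0, 0],
  ],
)

```text
time: 42.38
ee_pos: [0.6165, -0.0727, 0.1942]
orientation: [[-0.139, 0.99, 0.003], [0.99, 0.139, 0.0], [-0.0, 0.003, -1.0]]
wrist_force: [1.9, 1.1, 1.4]
finger_gap: 0.0854
gripper_force: 0.8
```

Emit:
send_rows(
  series=[
    [0, -0.4, 0, 0, 0, 0, 0],
    [0, -0.4, 0, 0, 0, 0, 0],
    [0, -0.4, 0, 0, 0, 0, 0],
    [0, -0.4, 0, 0, 0, 0, 0],
    [0, -0.4, 0, 0, 0, 0, 0],
  ],
)

```text
time: 42.8
ee_pos: [0.565, -0.0797, 0.1927]
orientation: [[-0.139, 0.99, -0.0], [0.99, 0.139, 0.0], [0.0, -0.0, -1.0]]
wrist_force: [1.5, -0.3, -0.1]
finger_gap: 0.0854
gripper_force: 0.4
```

Emit:
send_rows(
  series=[
    [0, -0.4, 0, 0, 0, 0, 0],
    [0, -0.4, 0, 0, 0, 0, 0],
    [0, 0, 0, 0, 0, 0, 0],
    [0, 0, 0, 0, 0, 0, 0],
  ],
)

```text
time: 43.13
ee_pos: [0.5458, -0.0823, 0.1929]
orientation: [[-0.139, 0.99, -0.0], [0.99, 0.139, 0.0], [0.0, -0.0, -1.0]]
wrist_force: [0.6, 0.0, 0.9]
finger_gap: 0.0855
gripper_force: 0.0
```

```bash
cat >> h.py <<'E'
def lidedge(f):
    """bright lid strip along the case's middle in the top view: rows of bright pixels on the line case y=0, for a look at the lid"""
    im,c=snap("top",f); t=np.array([.545,-.0845]); R=Rot.from_euler("z",8.1,degrees=True).as_matrix()[:2,:2]
    return im,c,t,R
E
python3 - <<'E'
from h import *
s=manip.read_state(); print(s["time"],s["ee_pos"].round(4))
im,c,t,R=lidedge("top4.png")
for y in (-.11,.11):
    X=np.array([[*(t+R@[x,y]),.05] for x in np.arange(-.1,.2,.006)]); p=proj(c,X).round().astype(int)
    print(y,[int(im[v,u].mean()) for u,v in p])
E
```

```text
43.1333 [ 0.5458 -0.0823  0.1929]
-0.11 [35, 31, 174, 222, 136, 235, 231, 232, 231, 229, 230, 214, 69, 66, 83, 98, 103, 91, 38, 46, 54, 46, 52, 55, 82, 142, 126, 88, 61, 65, 69, 83, 96, 106, 93, 95, 93, 94, 97, 89, 87, 78, 80, 82, 76, 75, 74, 76, 106, 109, 190]
0.11 [74, 75, 72, 71, 72, 70, 65, 65, 65, 57, 84, 95, 86, 109, 113, 139, 111, 97, 46, 43, 40, 52, 38, 38, 63, 155, 132, 127, 132, 132, 131, 134, 133, 136, 131, 48, 40, 36, 39, 36, 38, 44, 44, 41, 39, 37, 39, 44, 43, 40, 37]
```

Emit:
send_rows(
  series=[
    [0, 0, -0.8, 0, 0, 0, 0],
    [0, 0, -1, 0, 0, 0, 0],
    [0, 0, -1, 0, 0, 0, 0],
    [0, 0, -1, 0, 0, 0, 0.5],
    [0, -0.7, 0, 0, 0, 0, 1],
  ],
)

```text
time: 43.6
ee_pos: [0.5335, -0.0842, 0.2922]
orientation: [[-0.141, 0.99, 0.008], [0.99, 0.141, -0.001], [-0.002, 0.008, -1.0]]
wrist_force: [-0.3, 0.1, 0.1]
finger_gap: 0.0635
gripper_force: 0.0
```

Emit:
send_rows(
  series=[
    [0, -0.7, 0, 0, 0, 0, 1],
    [0, -0.7, 0, 0, 0, 0, 1],
    [0, -0.7, 0, 0, 0, 0, 1],
    [0, 0, 0, 0, 0, 0, 1],
    [0, 0, 0, 0, 0, 0, 1],
  ],
)

```text
time: 44.02
ee_pos: [0.4772, -0.092, 0.2882]
orientation: [[-0.139, 0.99, 0.001], [0.99, 0.139, 0.001], [0.0, 0.001, -1.0]]
wrist_force: [0.1, 0.1, 0.4]
finger_gap: 0.0003
gripper_force: 0.0
```

```bash
python3 - <<'E'
from h import *
s=manip.read_state(); print(s["time"],s["ee_pos"].round(4),s["finger_gap"])
p=None
for i in range(24):
    im=manip.read_camera("scene").astype(int)
    if i%4==3:
        if p is not None: d=np.abs(im-p).sum(2)>60; ys,xs=np.nonzero(d); print(round(manip.read_state()["time"],2),d.sum(), (xs.min(),xs.max(),ys.min(),ys.max()) if d.sum() else "")
        p=im
cv2.imwrite("pics/sc5.png",im[:,:,::-1].astype(np.uint8))
E
```

```text
44.0167 [ 0.4772 -0.092   0.2882] 0.00025985715997037706
44.42 495 (np.int64(218), np.int64(294), np.int64(90), np.int64(249))
44.62 416 (np.int64(217), np.int64(293), np.int64(113), np.int64(248))
44.82 0 
45.02 0 
45.22 0
```

Emit:
send_rows(
  series=[
    [0, 0, 1, 0, 0, 0, 1],
    [0, 0, 1, 0, 0, 0, 1],
    [0, 0, 1, 0, 0, 0, 1],
    [0, 0, 1, 0, 0, 0, 1],
    [0, 0, 1, 0, 0, 0, 1],
  ],
)

```text
time: 45.63
ee_pos: [0.477, -0.092, 0.1618]
orientation: [[-0.139, 0.99, 0.001], [0.99, 0.139, 0.0], [-0.0, 0.001, -1.0]]
wrist_force: [1.9, 0.7, 0.1]
finger_gap: -0.0
gripper_force: 0.0
```

Emit:
send_rows(
  series=[
    [0, 0, 0.8, 0, 0, 0, 1],
    [0, 0, 0.6, 0, 0, 0, 1],
    [0, 0, 0.4, 0, 0, 0, 1],
    [0, 0, 0.2, 0, 0, 0, 1],
    [0, 0, 0, 0, 0, 0, 1],
  ],
)

```text
time: 46.05
ee_pos: [0.4767, -0.092, 0.1121]
orientation: [[-0.139, 0.99, -0.001], [0.99, 0.139, -0.0], [0.0, -0.001, -1.0]]
wrist_force: [-0.2, 0.6, 0.9]
finger_gap: 0.0
gripper_force: 0.0
```

Emit:
send_rows(
  series=[
    [0, 0, 0.1, 0, 0, 0, 1],
    [0, 0, 0.1, 0, 0, 0, 1],
    [0, 0, 0.1, 0, 0, 0, 1],
    [0, 0, 0.1, 0, 0, 0, 1],
  ],
)

```text
time: 46.38
ee_pos: [0.4775, -0.092, 0.1031]
orientation: [[-0.139, 0.99, 0.001], [0.99, 0.139, 0.0], [0.0, 0.001, -1.0]]
wrist_force: [-0.4, 0.4, 0.1]
finger_gap: 0.0
gripper_force: 0.0
```

Emit:
send_rows(
  series=[
    [0, 0, 0.2, 0, 0, 0, 1],
    [0, 0, 0.2, 0, 0, 0, 1],
    [0, 0, 0.1, 0, 0, 0, 1],
    [0, 0, 0.1, 0, 0, 0, 1],
  ],
)

```text
time: 46.72
ee_pos: [0.4768, -0.092, 0.0873]
orientation: [[-0.139, 0.99, -0.001], [0.99, 0.139, 0.0], [0.0, -0.001, -1.0]]
wrist_force: [0.9, 0.4, 0.4]
finger_gap: 0.0002
gripper_force: 0.0
```

Emit:
send_rows(
  series=[
    [0, 0, 0.1, 0, 0, 0, 1],
    [0, 0, 0.1, 0, 0, 0, 1],
    [0, 0, 0, 0, 0, 0, 1],
  ],
)

```text
time: 46.97
ee_pos: [0.4771, -0.0921, 0.083]
orientation: [[-0.139, 0.99, -0.0], [0.99, 0.139, 0.0], [0.0, -0.0, -1.0]]
wrist_force: [-1.4, 0.6, 6.5]
finger_gap: -0.0002
gripper_force: 2.9
```

Emit:
send_rows(
  series=[
    [0, 0, 0.1, 0, 0, 0, 1],
    [0, 0, 0, 0, 0, 0, 1],
  ],
)

```text
time: 47.13
ee_pos: [0.4768, -0.0921, 0.0814]
orientation: [[-0.139, 0.99, -0.0], [0.99, 0.139, 0.001], [0.001, -0.0, -1.0]]
wrist_force: [-7.0, 1.3, 19.1]
finger_gap: 0.0001
gripper_force: 9.1
```

Emit:
send_rows(
  series=[
    [0, 0, 0.1, 0, 0, 0, 1],
    [0, 0, 0, 0, 0, 0, 1],
  ],
)

```text
time: 47.3
ee_pos: [0.4762, -0.0922, 0.0783]
orientation: [[-0.139, 0.99, -0.001], [0.99, 0.139, 0.001], [0.001, -0.001, -1.0]]
wrist_force: [-5.2, 0.2, 11.6]
finger_gap: -0.0002
gripper_force: 6.0
```

Emit:
send_rows(
  series=[
    [0, 0, 0.1, 0, 0, 0, 1],
    [0, 0, 0, 0, 0, 0, 1],
  ],
)

```text
time: 47.47
ee_pos: [0.4763, -0.0922, 0.0752]
orientation: [[-0.139, 0.99, -0.001], [0.99, 0.139, 0.0], [0.0, -0.001, -1.0]]
wrist_force: [0.4, 0.2, -0.2]
finger_gap: -0.0
gripper_force: 0.1
```

Emit:
send_rows(
  series=[
    [0, 0, 0.1, 0, 0, 0, 1],
    [0, 0, 0, 0, 0, 0, 1],
  ],
)

```text
time: 47.63
ee_pos: [0.4771, -0.092, 0.0725]
orientation: [[-0.139, 0.99, 0.0], [0.99, 0.139, -0.0], [-0.0, 0.0, -1.0]]
wrist_force: [-0.9, -0.3, -0.5]
finger_gap: -0.0001
gripper_force: 0.0
```

Emit:
send_rows(
  series=[
    [0, 0, 0.06, 0, 0, 0, 1],
    [0, 0, 0, 0, 0, 0, 1],
  ],
)

```text
time: 47.8
ee_pos: [0.4774, -0.092, 0.0716]
orientation: [[-0.139, 0.99, 0.0], [0.99, 0.139, 0.0], [0.0, 0.001, -1.0]]
wrist_force: [-3.2, 0.7, 7.3]
finger_gap: -0.0003
gripper_force: 3.4
```

Emit:
send_rows(
  series=[
    [0, 0, 0.06, 0, 0, 0, 1],
    [0, 0, 0, 0, 0, 0, 1],
  ],
)

```text
time: 47.97
ee_pos: [0.4775, -0.092, 0.0714]
orientation: [[-0.139, 0.99, 0.001], [0.99, 0.139, 0.001], [0.001, 0.001, -1.0]]
wrist_force: [-7.6, 1.6, 26.6]
finger_gap: 0.0
gripper_force: 13.6
```

Emit:
send_rows(
  series=[
    [0, 0, -1, 0, 0, 0, 1],
    [0, 0, -1, 0, 0, 0, 1],
    [0, 0, -1, 0, 0, 0, 0.5],
    [0, 0, -1, 0, 0, 0, 0],
    [0, 0, 0, 0, 0, 0, 0],
  ],
)

```text
time: 48.38
ee_pos: [0.4797, -0.0926, 0.1738]
orientation: [[-0.139, 0.99, 0.007], [0.99, 0.139, 0.0], [-0.001, 0.007, -1.0]]
wrist_force: [1.3, -0.6, 0.5]
finger_gap: 0.0356
gripper_force: 0.0
```

```bash
python3 - <<'E'
from h import *
s=manip.read_state(); print(s["time"],s["ee_pos"].round(4))
im,w=snap("wrist","w17.png"); np.savez("w17.npz",**w)
t=np.array([.545,-.0845]); R=Rot.from_euler("z",8.1,degrees=True).as_matrix()[:2,:2]
Z=np.arange(.03,.071,.005); print("circle",[round(-140*np.cos(np.arcsin((z-.03)/.14)),1) for z in Z])
for f,pts in (("w9",[(162,75),(172,195)]),("w10",[(112,100),(125,180)]),("w16",[(228,58),(232,155)])):
    d=np.load(f+".npz")
    for p in pts: print(f,p,[((R.T@(ray(d,p,z)[0,:2]-t))*1000).round(1).tolist() for z in Z[::2]])
g=cv2.cvtColor(im,cv2.COLOR_RGB2GRAY)
for r in range(20,240,20): print(r,g[r,100:260:5].tolist())
E
```

```text
48.3833 [ 0.4797 -0.0926  0.1738]
circle [np.float64(-140.0), np.float64(-139.9), np.float64(-139.6), np.float64(-139.2), np.float64(-138.6), np.float64(-137.7), np.float64(-136.7), np.float64(-135.6), np.float64(-134.2)]
w9 (162, 75) [[-145.8, 55.5], [-142.6, 54.8], [-139.4, 54.0], [-136.1, 53.2], [-132.9, 52.4]]
w9 (172, 195) [[-147.6, -64.2], [-144.3, -60.7], [-141.0, -57.2], [-137.7, -53.8], [-134.4, -50.3]]
w10 (112, 100) [[-152.0, 7.3], [-147.0, 7.3], [-142.0, 7.3], [-136.9, 7.3], [-131.9, 7.3]]
w10 (125, 180) [[-151.6, -48.7], [-146.6, -45.8], [-141.6, -43.0], [-136.6, -40.1], [-131.6, -37.2]]
w16 (228, 58) [[-140.0, 57.7], [-139.1, 56.4], [-138.2, 55.1], [-137.2, 53.8], [-136.3, 52.5]]
w16 (232, 155) [[-138.9, -62.3], [-137.9, -60.4], [-137.0, -58.4], [-136.1, -56.5], [-135.2, -54.6]]
20 [52, 53, 52, 50, 52, 51, 51, 53, 54, 50, 53, 52, 77, 212, 221, 178, 49, 47, 48, 50, 47, 47, 48, 49, 49, 47, 219, 222, 223, 223, 221, 221]
40 [54, 53, 54, 52, 52, 52, 55, 53, 52, 53, 57, 53, 55, 193, 226, 195, 54, 29, 48, 49, 48, 47, 49, 46, 50, 48, 199, 220, 220, 220, 220, 219]
60 [54, 53, 53
[... 540 characters left out ...]
 236, 219]
140 [41, 39, 38, 39, 49, 56, 55, 55, 54, 54, 57, 55, 54, 53, 52, 50, 54, 48, 35, 48, 50, 49, 48, 52, 55, 57, 46, 236, 235, 235, 236, 235]
160 [38, 38, 40, 36, 39, 38, 39, 38, 41, 37, 37, 37, 40, 40, 40, 48, 54, 51, 37, 40, 37, 32, 34, 33, 44, 38, 35, 235, 217, 217, 217, 218]
180 [39, 38, 39, 39, 40, 37, 39, 38, 38, 41, 36, 38, 38, 39, 36, 36, 38, 36, 30, 40, 41, 33, 35, 33, 39, 39, 40, 154, 136, 126, 126, 226]
200 [39, 39, 41, 38, 37, 38, 39, 38, 37, 38, 39, 38, 39, 41, 38, 42, 39, 38, 34, 37, 40, 34, 35, 33, 39, 39, 37, 137, 155, 154, 155, 156]
220 [54, 54, 54, 55, 54, 55, 55, 56, 36, 38, 38, 37, 39, 37, 41, 38, 35, 40, 36, 33, 39, 40, 33, 31, 35, 37, 41, 108, 155, 156, 155, 154]
```

Emit:
send_rows(
  series=[
    [-0.06, -0.96, 0, 0, 0, 0, 0.47],
    [0, -0.96, 0, 0, 0, 0, 0.47],
    [0, -0.96, 0, 0, 0, 0, 0.47],
    [0, 0, 0.8, 0, 0, 0, 0.47],
    [0, 0, 0.8, 0, 0, 0, 0.47],
  ],
)

```text
time: 48.85
ee_pos: [0.4053, -0.1034, 0.1294]
orientation: [[-0.139, 0.99, 0.002], [0.99, 0.139, 0.001], [0.001, 0.002, -1.0]]
wrist_force: [1.2, 1.0, -0.1]
finger_gap: 0.0454
gripper_force: 0.0
```

Emit:
send_rows(
  series=[
    [0, 0, 0.6, 0, 0, 0, 0.47],
    [0, 0, 0, 0, 0, 0, 0.47],
    [0, 0, 0, 0, 0, 0, 0.47],
    [0, 0, 0, 0, 0, 0, 0.47],
  ],
)

```text
time: 49.18
ee_pos: [0.4061, -0.1037, 0.1149]
orientation: [[-0.139, 0.99, -0.0], [0.99, 0.139, -0.0], [-0.0, -0.0, -1.0]]
wrist_force: [0.7, 0.5, 0.2]
finger_gap: 0.0454
gripper_force: 0.0
```

```bash
python3 - <<'E'
from h import *
im,w=snap("wrist","w18.png"); s=manip.read_state(); print(s["ee_pos"].round(4),s["orientation"].round(3).tolist(),s["finger_gap"])
g=cv2.cvtColor(im,cv2.COLOR_RGB2GRAY)
for r in range(10,200,20): print(r,g[r,180:340:5].tolist())
h=cv2.cvtColor(im,cv2.COLOR_RGB2GRAY); m=np.zeros(g.shape,bool); m[:200,215:300]=g[:200,215:300]>130
for q in rects(m,w,.054,80): print(q,tool([q[1][0]/1e3,q[1][1]/1e3,.054],s)[0,:2].round(4))
E
```

```text
[ 0.4064 -0.1037  0.1152] [[-0.139, 0.99, 0.001], [0.99, 0.139, -0.0], [-0.0, 0.001, -1.0]] 0.045218629277325645
10 [55, 51, 52, 45, 46, 46, 48, 48, 47, 47, 47, 45, 49, 49, 26, 173, 209, 222, 192, 32, 30, 35, 28, 33, 34, 34, 29, 35, 28, 29, 29, 100]
30 [54, 53, 56, 53, 52, 56, 45, 49, 47, 47, 49, 47, 49, 43, 27, 174, 212, 221, 194, 48, 49, 48, 48, 48, 48, 48, 38, 36, 31, 102, 102, 103]
50 [55, 54, 52, 53, 54, 56, 56, 51, 53, 50, 49, 48, 48, 41, 30, 175, 214, 222, 194, 49, 50, 48, 44, 50, 48, 50, 30, 33, 73, 56, 28, 112]
70 [53, 54, 55, 55, 54, 57, 53, 55, 54, 55, 54, 55, 47, 42, 31, 175, 215, 222, 195, 50, 50, 50, 52, 30, 27, 23, 23, 55, 55, 56, 54, 52]
90 [53, 56, 56, 54, 54, 55, 55, 56, 54, 55, 57, 55, 54, 37, 41, 176, 216, 224, 196, 47, 49, 49, 33, 34, 33, 26, 27, 58, 53, 52, 52, 54]
110 [55, 56, 53, 55, 53, 55, 54, 55, 53, 54, 55, 51, 53, 54, 39, 176, 217, 224, 196, 50, 50, 51, 32, 32, 32, 29, 31, 23, 17, 32, 88, 94]
130 [56, 55, 56, 53, 56, 56, 57, 55, 56, 56, 55, 55, 55, 56, 38, 203, 236, 238, 210, 47, 51, 51, 53, 54, 53, 49, 34, 44, 103, 105, 102, 101]
150 [56, 54, 53, 53, 55, 56, 55, 54, 54, 55, 54, 55, 56, 50, 40, 45, 53, 53, 51, 47, 50, 51, 48, 51, 50, 37, 36, 87, 104, 104, 93, 135]
170 [37, 38, 38, 39, 40, 37, 40, 37, 39, 38, 40, 36, 38, 35, 31, 47, 56, 55, 49, 49, 49, 50, 49, 49, 50, 44, 35, 106, 105, 105, 93, 170]
190 [37, 39, 38, 39, 41, 41, 39, 39, 38, 39, 37, 36, 37, 37, 40, 30, 49, 49, 47, 33, 41, 38, 39, 38, 36, 32, 31, 103, 104, 106, 92, 209]
([263.0, 67.0], [395, -9], [86, 14], -81.6) [0.0954 0.0019]
```

Emit:
send_rows(
  series=[
    [0, 0.07, 0.8, 0, 0, 0, 0.47],
    [0, 0, 0.9, 0, 0, 0, 0.47],
    [0, 0, 0.8, 0, 0, 0, 0.47],
    [0, 0, 0.5, 0, 0, 0, 0.47],
    [0, 0, 0.2, 0, 0, 0, 0.47],
  ],
)

```text
time: 49.65
ee_pos: [0.4075, -0.1031, 0.0339]
orientation: [[-0.139, 0.99, -0.001], [0.99, 0.139, 0.0], [0.0, -0.001, -1.0]]
wrist_force: [-0.8, 0.5, 0.5]
finger_gap: 0.0452
gripper_force: 0.0
```

Emit:
send_rows(
  series=[
    [0, 0, 0, 0, 0, 0, 0.47],
    [0, 0, 0, 0, 0, 0, 0.47],
  ],
)

```text
time: 49.82
ee_pos: [0.4082, -0.1035, 0.0354]
orientation: [[-0.139, 0.99, 0.001], [0.99, 0.139, -0.0], [-0.0, 0.001, -1.0]]
wrist_force: [0.1, 0.6, 1.0]
finger_gap: 0.0455
gripper_force: 0.0
```

Emit:
send_rows(
  series=[
    [0, 0, 0, 0, 0, 0, 0.9],
    [0, 0, 0, 0, 0, 0, 0.9],
    [0, 0, 0, 0, 0, 0, 0.9],
    [0, 0, 0, 0, 0, 0, 0.9],
  ],
  newtons=25,
)

```text
time: 50.15
ee_pos: [0.4092, -0.1032, 0.0356]
orientation: [[-0.14, 0.99, 0.003], [0.99, 0.14, -0.0], [-0.001, 0.003, -1.0]]
wrist_force: [4.1, 1.4, -1.0]
finger_gap: 0.0133
gripper_force: 25.4
```

Emit:
send_rows(
  series=[
    [0, 0.15, -0.54, 0, 0, 0, 0.9],
    [0, 0.15, -0.54, 0, 0, 0, 0.9],
    [0, 0.25, -0.5, 0, 0, 0, 0.9],
    [0, 0.25, -0.5, 0, 0, 0, 0.9],
  ],
  newtons=40,
)

```text
time: 50.48
ee_pos: [0.4292, -0.1003, 0.0877]
orientation: [[-0.14, 0.99, 0.003], [0.99, 0.14, -0.001], [-0.001, 0.003, -1.0]]
wrist_force: [12.2, 2.2, -14.1]
finger_gap: 0.0129
gripper_force: 38.9
```

Emit:
send_rows(
  series=[
    [0, 0.35, -0.44, 0, 0, 0, 0.9],
    [0, 0.35, -0.44, 0, 0, 0, 0.9],
    [0, 0, 0, 0, 0, 0, 0.9],
  ],
)

```text
time: 50.73
ee_pos: [0.4465, -0.0977, 0.1103]
orientation: [[-0.14, 0.99, 0.002], [0.99, 0.14, 0.0], [-0.0, 0.002, -1.0]]
wrist_force: [0.5, 1.1, -3.6]
finger_gap: 0.0124
gripper_force: 40.0
```

Emit:
send_rows(
  series=[
    [0, 0.43, -0.36, 0, 0, 0, 0.9],
    [0, 0.43, -0.36, 0, 0, 0, 0.9],
    [0, 0.49, -0.27, 0, 0, 0, 0.9],
    [0, 0.49, -0.27, 0, 0, 0, 0.9],
    [0, 0, 0, 0, 0, 0, 0.9],
  ],
)

```text
time: 51.15
ee_pos: [0.4898, -0.0915, 0.141]
orientation: [[-0.14, 0.99, -0.002], [0.99, 0.14, 0.001], [0.001, -0.002, -1.0]]
wrist_force: [-6.9, 1.1, 15.6]
finger_gap: 0.0124
gripper_force: 41.9
```

Emit:
send_rows(
  series=[
    [0, 0.53, -0.17, 0, 0, 0, 0.9],
    [0, 0.53, -0.17, 0, 0, 0, 0.9],
    [0, 0, 0, 0, 0, 0, 0.9],
  ],
)

```text
time: 51.4
ee_pos: [0.5174, -0.0875, 0.1493]
orientation: [[-0.14, 0.99, 0.0], [0.99, 0.14, 0.0], [0.0, 0.0, -1.0]]
wrist_force: [-3.2, 3.2, 13.0]
finger_gap: 0.0123
gripper_force: 42.1
```

Emit:
send_rows(
  series=[
    [0, 0.56, -0.08, 0, 0, 0, 0.9],
    [0, 0.5, -0.08, 0, 0, 0, 0.9],
    [0, 0, 0, 0, 0, 0, 0.9],
  ],
)

```text
time: 51.65
ee_pos: [0.5431, -0.0838, 0.152]
orientation: [[-0.14, 0.99, -0.001], [0.99, 0.14, -0.0], [0.0, -0.001, -1.0]]
wrist_force: [1.2, 3.4, 1.4]
finger_gap: 0.0125
gripper_force: 41.1
```

Emit:
send_rows(
  series=[
    [0, 0.1, 0, 0, 0, 0, 0.9],
    [0, 0.1, 0, 0, 0, 0, 0.9],
    [0, 0, 0, 0, 0, 0, 0.9],
  ],
)

```text
time: 51.9
ee_pos: [0.5452, -0.0834, 0.1521]
orientation: [[-0.139, 0.99, -0.005], [0.99, 0.139, 0.001], [0.002, -0.005, -1.0]]
wrist_force: [-6.1, 2.0, 2.7]
finger_gap: 0.0122
gripper_force: 41.3
```

Emit:
send_rows(
  series=[
    [0, 0.1, 0, 0, 0, 0, 0.9],
    [0, 0, 0, 0, 0, 0, 0.9],
    [0, -0.2, 0, 0, 0, 0, 0.7],
    [0, 0, 0, 0, 0, 0, 0.5],
    [0, 0, 0, 0, 0, 0, 0.5],
  ],
)

```text
time: 52.32
ee_pos: [0.5454, -0.0845, 0.153]
orientation: [[-0.138, 0.99, 0.001], [0.99, 0.138, -0.0], [-0.0, 0.001, -1.0]]
wrist_force: [-0.2, 0.6, 0.3]
finger_gap: 0.0428
gripper_force: 0.0
```

Emit:
send_rows(
  series=[
    [0, 0, -0.5, 0, 0, 0, 0.5],
    [0, 0, -1, 0, 0, 0, 0.5],
    [0, 0, -1, 0, 0, 0, 0.5],
    [0, 0, -1, 0, 0, 0, 0.5],
    [0, 0, -0.5, 0, 0, 0, 0.5],
  ],
)

```text
time: 52.73
ee_pos: [0.5468, -0.0846, 0.2559]
orientation: [[-0.139, 0.99, 0.005], [0.99, 0.139, -0.0], [-0.001, 0.005, -1.0]]
wrist_force: [-0.1, -0.5, -0.0]
finger_gap: 0.0427
gripper_force: 0.0
```

```bash
python3 - <<'E'
from h import *
im,w=snap("wrist","w19.png"); s=manip.read_state(); print(s["time"],s["ee_pos"].round(4),s["orientation"].round(3).tolist(),s["finger_gap"])
t=np.array([.545,-.0845]); R=Rot.from_euler("z",8.1,degrees=True).as_matrix()[:2,:2]
P=np.array([[*(t+R@[0,y]),.170] for y in (.04,.08,.12,.145)]); uv=proj(w,P).round(1); print(uv)
g=cv2.cvtColor(im,cv2.COLOR_RGB2GRAY)
for u,v in uv:
    u,v=int(u),int(v)
    if 0<=v<384: print(v,im[v,max(u-40,0):u+40:4].tolist() if 0 else g[v,max(u-60,0):u+60:4].tolist())
E
```

```text
52.7833 [ 0.5476 -0.0847  0.2573] [[-0.139, 0.99, 0.007], [0.99, 0.139, -0.0], [-0.001, 0.007, -1.0]] 0.04282415680229936
[[256.4 146.5]
 [256.2  95.6]
 [256.   38.8]
 [255.8  -0.3]]
146 [231, 231, 231, 231, 231, 230, 230, 231, 231, 230, 231, 153, 152, 46, 54, 52, 48, 37, 215, 213, 215, 215, 214, 212, 214, 215, 215, 214, 215, 215]
95 [232, 231, 232, 232, 231, 232, 232, 226, 215, 214, 216, 121, 123, 167, 212, 218, 209, 182, 215, 215, 216, 216, 215, 216, 216, 216, 216, 216, 216, 216]
38 [195, 199, 205, 208, 209, 207, 204, 206, 209, 209, 214, 124, 117, 172, 208, 217, 203, 177, 212, 214, 205, 213, 213, 214, 215, 216, 217, 217, 235, 234]
0 [47, 46, 48, 46, 46, 49, 46, 47, 47, 47, 49, 54, 50, 162, 200, 231, 224, 162, 52, 54, 52, 51, 52, 55, 53, 52, 52, 52, 54, 54]
```

```bash
python3 - <<'E'
from h import *
a=cv2.imread("pics/top0.png").astype(int); im,c=snap("top","top9.png"); b=im[:,:,::-1].astype(int)
d=(cv2.GaussianBlur(np.abs(a-b).max(2).astype(np.float32),(3,3),0)>60).astype(np.uint8)
n,l,st,ce=cv2.connectedComponentsWithStats(d)
for i in range(1,n):
    if st[i,4]>15: print(st[i].tolist(),(ray(c,ce[i],.02)[0,:2]).round(2))
h=cv2.cvtColor(im,cv2.COLOR_RGB2HSV);H,S,V=[h[...,i].astype(int) for i in range(3)]
print(rects((H>90)&(H<115)&(S>20)&(S<120)&(V>130),c,.027,60)); print(manip.read_state()["time"])
E
```

```text
[296, 117, 10, 6, 54] [ 0.74 -0.21]
[237, 119, 48, 16, 352] [ 0.72 -0.06]
[216, 128, 11, 9, 87] [0.7  0.08]
[224, 141, 64, 41, 1256] [ 0.6  -0.07]
[296, 140, 5, 6, 20] [ 0.66 -0.2 ]
[285, 147, 19, 27, 233] [ 0.61 -0.18]
[196, 148, 4, 11, 20] [0.62 0.16]
[225, 157, 6, 19, 47] [0.58 0.05]
[288, 159, 30, 53, 364] [ 0.49 -0.23]
[179, 168, 21, 25, 289] [0.53 0.19]
[152, 170, 19, 26, 294] [0.52 0.29]
[230, 171, 78, 34, 1323] [ 0.49 -0.09]
[219, 174, 51, 48, 350] [0.43 0.02]
[342, 183, 45, 16, 604] [ 0.48 -0.43]
[149, 202, 26, 20, 294] [0.42 0.29]
[251, 228, 8, 9, 21] [ 0.34 -0.04]
[243, 233, 13, 19, 117] [ 0.3  -0.02]
[213, 252, 56, 59, 1112] [0.19 0.02]
[195, 315, 53, 27, 588] [0.02 0.1 ]
[247, 344, 8, 7, 32] [-0.06 -0.02]
[7, 347, 31, 37, 295] [-0.11  0.79]
[163, 355, 13, 25, 128] [-0.12  0.27]
[236, 357, 6, 22, 33] [-0.12  0.02]
[239, 357, 12, 22, 67] [-0.14  0.  ]
[63, 376, 10, 8, 36] [-0.16  0.61]
[239, 382, 10, 2, 16] [-0.17  0.01]
[([178.0, 150.0], [638, 233], [148, 47], 82.3)]
52.8333
```

```bash
python3 -c "
from workcell import manip
print(manip.job_done())"
```

```text
the job is handed in; nothing more can be done
None
```

I handed the job in at about 53 s: the spent brick is on the larger tray, the fresh brick is in the case, all three flasks lie one to a pocket, the lid snapped shut, and the handle was then swung upright; the last top view shows nothing else moved, though I did not re-check the lid's position after the handle move.

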